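Clear the glue-up board and hold a lipping in the one-hand ratchet clamp

TASK

Wipe the three loose wood chips out of the clamping gap in front of the wooden lipping and right off the board onto the bench, using the pine offcut that stands on end as the scraper (no fingers on the chips), then stand the offcut upright on the bench again and let go of it. Then pump the trigger of the one-hand bar clamp against its handle - squeeze, let it spring right back, squeeze again - until the jaw presses lipping and panel firmly together against the rear pad, driving the jaw only by the trigger, never by pushing it. Finish while still holding that last squeeze with a light grip that does not crush the lipping - do not let go of the trigger at the end - and leave the other things on the bench alone.

Things in the scene. Friction and masses are not known exactly. Their poses are not given: they have to be found in the camera images.
- jig: Grey-faced board 157x250x15 mm screwed to the bench, black bar clamp lying on it. Origin: board's underside, below bar's centre line (x=0) and rear pad's face (y=0). Board spans x -22..135, y -185..65 mm; its top (bed) is at z 15. Steel bar runs along y at x -8..10, z 29..35. Panel and lipping lie at x 13..131. +x is away from the handle. Jaws reach to x 100, z 48, housing z 50
- grip (a point): Where to squeeze: midway between outer faces of handle and fully squeezed trigger, 32 mm above the bench, frame as the jig's; fingers close along jig y. Handle (fixed): faces at y -0.8 and +13.2 mm from here, x +-35 mm, z 20..44 mm over the bench. Trigger on the -y side: its outer swell is at y -31 mm released, -13 mm fully squeezed. TCP may stay here while the fingers pump between 68 and 26 mm
- trigger_face (a point): Outermost point of the grey trigger's rounded swell, where a finger pushes it (+y of the jig squeezes it); 20 mm high, middle 32 mm above the bench. Return spring about 2 to 4 N here
- trigger (a joint): Trigger hinge, rad: 0 released (springs back there by itself), 0.34 fully squeezed, tip then 2 mm from the handle. One full stroke moves the bar about 15 mm; the pawl picks up teeth of 3 mm pitch, so let it go right back to 0. Push at the swell is passed on about 1.1 to 1, less 4 N bar drag: 20 to 40 N of finger push give about 15 to 38 N at the jaw
- jaw (a joint): Travel of bar and head jaw, m, grows as the clamp closes (+y of the jig): 0 wide open, pad face then 147 mm from the rear pad's face; starts at 0 to 0.012. The work is tight at about 0.067 to 0.069. It stays where pumped (4 N drag) but holds pressure only while the trigger is squeezed
- front_pad (a point): Grey pad of the moving head jaw, 50 (x) x 6 x 30 mm, carried by the bar; this point: middle of its pressing face (looks to jig +y), 32 mm above the bench; frame as the jig's
- rear_pad (a point): Grey pad of the fixed jaw, 50 (x) x 6 x 30 mm; this point: middle of its pressing face (looks to jig -y), at jig x 74, y 0, z 32 mm
- panel: White-faced MDF panel piece 67x110x22 mm lying on the bed, its 110 mm along jig x, 1 to 4 mm off the rear pad; loose. Origin: centre of underside; its own y axis lies along the 110 mm
- lipping: Wooden edge strip 110x12x22 mm lying 1 to 6 mm off the panel's edge, facing the head jaw; loose. Origin: centre of underside, x along its 110 mm. Jaw force on it must stay under 70 N
- chip_1: Wood chip 20x13x6 mm on the bed in the gap between lipping and head jaw, nearest the bar; origin at its middle
- chip_2: Wood chip 17x14x5 mm, the middle one; origin at its middle
- chip_3: Wood chip 22x12x6 mm, nearest the board's far (+x) edge; origin at its middle
- scraper: Pine offcut 38x38x110 mm standing on its end on the bench to the right of the board, 76 g. Its own x axis points up along its length; y and z square to its sides. Origin: in the middle of one side face, 55 mm above its foot
- scraper_foot (a point): Centre of the offcut's lower end face (frame as the offcut's); at the height of what it stands on
- scraper_top (a point): Centre of the offcut's upper end face, 110 mm above its foot; grip it from above about 25 mm below this, best across the two sides that will face along jig x, so that wiping does not swing it. It fits the gap (49 to 63 mm wide along jig y) between bar and chips: chips' middles lie 71 to 113 mm from the bar's centre line
- bed_edge (a point): Middle of the gap at the board's far edge (jig x 135, y -113, z 15 mm): push the chips past it so that they drop onto the bench
- glue_tube: Bystander: glue tube 42x146x28 mm lying behind the board; leave alone
- tape_measure: Bystander: tape measure 89x58x64 mm at the right; leave alone
- parts_jar: Bystander: clear jar 62x62x58 mm behind the clamp's housing at the left; leave alone

How it is judged:
On the way, in this order (a step that is already met when the one before it is completed fails the run):
1. all three chips are off the board, down on the bench (height (world z) of each of chip_1, chip_2, chip_3 below 0.013 m), for 0.2 s.
2. the offcut stands upright on the bench, let go (height (world z) of scraper_foot below 0.006 m and angle between scraper's own x axis and vertical below 0.15 rad and contact force between scraper and the fingers below 0.2 N), for 0.2 s.
3. the jaw bears on the lipping and the panel on the rear pad, trigger squeezed (contact force between jaw and lipping between 8 and 70 N and contact force between jig and panel above 8 N and contact force between the fingers and trigger above 3 N and value of joint trigger above 0.01 rad), for 0.2 s.
At the end, for the whole second after the job is handed in: Fingers hold the trigger squeezed; head jaw presses the lipping and panel against the rear pad with 8 to 70 N, jaw at rest; chips lie on the bench, off the board; offcut stands upright on the bench, released; bystanders within 30 mm of their starts (all of step 1 and all of step 2 and all of step 3 and velocity of joint jaw below 0.003 m/s and distance of each of glue_tube, tape_measure, parts_jar from where it was at the start of the episode below 0.03 m); the arm keeps its last pose, push and grip.
It fails at once if the fingers touch a chip (contact force between the fingers and chip_1 above 0.5 N or contact force between the fingers and chip_2 above 0.5 N or contact force between the fingers and chip_3 above 0.5 N).
It fails at once if the lipping is crushed (over 70 N from the jaw) (contact force between jaw and lipping above 70 N).
It fails at once if the bar or head jaw is pushed by the robot instead of by the trigger (contact force between any of the arm, the fingers and jaw above 3 N).
It fails at once if a bystander is knocked (distance of any of glue_tube, tape_measure, parts_jar from where it was at the start of the episode above 0.03 m).
It also fails if it takes over 64 s, if anything falls off the work surface, if the arm or the gripper's body presses on something with over 40 N, if the wrist force passes 120 N, or if a joint passes its speed limit or range.

ROBOT

A 7-joint arm with a two-finger parallel gripper is mounted at the origin on a cart in front of the work surface, level with it; the furniture and walls round the work are solid. World frame = base frame: x ahead of the robot, y to its left, z up, the work surface at z = 0. Lengths are in m, angles in rad, forces in N, time in s.
With the tool pointing down it reaches from about 0.4 to 0.85 m from the base axis. Payload 10.4 kg.
Tool frame: the origin (TCP) lies between the finger pads, 19 mm behind the fingertips; this is the grasp point; z points along the fingers, y is the direction in which the jaws open and shut (so a half turn about z gives the same grasp; the last joint's range is limited). The gripper opens to 85 mm and grips with 20 to 120 N. Pads are 22 mm wide; open, the fingers measure 114 mm over their backs; the gripper's body (76 mm by 85 mm) begins 54 mm behind the grasp point. The pads swing forward as they close: fully open they stand 13 mm farther back than shut.
Start: joints at [-1.213, 0.332, -0.065, 1.46, 0.022, 1.35, -0.088], TCP at [0.232, 0.58, 0.25] pointing down, gripper open.
Joint ranges: [-2.6, 2.6], [-0.5, 2.12], [-1.47, 1.34], [0.16, 2.42], [-1.27, 4.41], [0.06, 2.06], [-2.6, 2.6]. Speed limits (rad/s): [2.22, 2.22, 2.79, 2.79, 3.14, 3.14, 3.14].

INTERFACE

Orientations are given as a unit quaternion [x, y, z, w].
In Python, from workcell import manip, camera, get_calibration gives the robot as it stands. The module is installed in compiled form; this text tells all that it offers.
- The arm moves only by the shell command python3 -m handwheel 'ROWS' [FORCE]. ROWS is a JSON object of lists of equal length, an entry for each row: "delta_pos": the shift along the world's x, y, z in m, a list of three; "rot": the turn, a rotation vector about the world's x, y, z in degrees, a list of three; "hand": the opening, from 0 (shut) to 1 (fully open). A call has 1 to 12 rows; each row is the pose to reach, as a shift and turn from the pose commanded when the call began; what a row does not reach only later rows make up. A row lasts 1/10 s, in which the tool goes at most 50 mm and 8.59 degrees, less where a joint would pass 70% of its speed; a pose out of reach is approached as far as the arm can. A call with a gripper value outside its range is refused whole. The fingers move at their own pace and stop on an object; FORCE is the grip in N (left out, the last holds). Time passes only in rows, so rows that repeat a pose let the fingers close. It gives the time, the measured TCP pose, the force and the opening at its end, in the units of the state.
- manip.get_obs(): the state, without advancing time (a new reading comes with each control period).
- camera(name): name is "side" or "top"; returns (picture, depth): 420x560x3 uint8, red, green, blue; 420x560 float32, m along the optical axis (not along the pixel's ray), 0 where there is no reading.
- get_calibration(name): a dict with "camera_matrix" (3x3 intrinsics, pixels), "k1" (the pictures are not rectified: a ray, as slopes to the right and down, at radius r is drawn at 1 + k1 r^2 times it, then the intrinsics apply), "eye" and "rotation" of the camera in the world. Camera axes: x right, y down, z forward; pixel columns grow to the right and rows downward; lengths in m; the calibration is good to about 2 mm. A picture is of the moment at which its call begins. get_calibration takes no time and is no camera call.
- manip.hand_in(): hands the job in, once; it reports no verdict.
The state is a dict: "clock": time; "joint_pos": joint angles; "joint_velocities": joint speeds; "tau": joint torques, N m; "position": TCP position; "ee_rot": TCP orientation; "ft_force": force on the tool from outside, world axes, zero at the start; "torque": the same for the moment, N m; "grip_width": opening from 0.0 (shut) to 1.0 (fully open).
Only numpy, scipy, OpenCV 4.12 (cv2) and the standard library are available. Lean on these libraries where they do the work, as an engineer would, in place of code of your own. Each camera call takes 0.05 s, during which the arm holds its last target.

## Working session

There is one attempt and no reset: what is moved stays moved. The work goes in short steps, Python scripts to look and compute and a shell command to move; the robot and the scene stay as the last step left them, time stands still between calls to the robot, and variables do not carry over. Pictures are saved under pics/ and viewed, and the job is handed in when it is done.

```bash
mkdir -p pics && ls
cat > h.py <<'E'
import numpy as np, cv2
from workcell import manip, camera, get_calibration
def ray(name,u,v):
    c=get_calibration(name);K=np.array(c["camera_matrix"]);k1=c["k1"]
    x=(u-K[0,2])/K[0,0];y=(v-K[1,2])/K[1,1]
    rd=np.hypot(x,y);r=rd
    for _ in range(30): r=rd/(1+k1*r*r)
    s=r/rd if rd>1e-9 else 1
    d=np.array(c["rotation"])@np.array([x*s,y*s,1.0])
    return np.array(c["eye"]),d
def onplane(name,u,v,z):
    e,d=ray(name,u,v);t=(z-e[2])/d[2];return e+t*d
def bydepth(name,u,v,dep):
    e,d=ray(name,u,v);return e+d*dep
def proj(name,P):
    c=get_calibration(name);K=np.array(c["camera_matrix"]);k1=c["k1"]
    q=np.array(c["rotation"]).T@(np.array(P)-np.array(c["eye"]))
    x,y=q[0]/q[2],q[1]/q[2];f=1+k1*(x*x+y*y)
    return K[0,0]*x*f+K[0,2],K[1,1]*y*f+K[1,2]
E
python3 - <<'E'
from h import *
for n in ("top","side"):
    p,d=camera(n)
    cv2.imwrite(f"pics/{n}0.png",cv2.cvtColor(p,cv2.COLOR_RGB2BGR)); np.save(f"pics/{n}0.npy",d); 
    print(n,{k:np.round(np.array(v),4).tolist() for k,v in get_calibration(n).items()})
o=manip.get_obs()
print({k:np.round(np.array(v),3).tolist() for k,v in o.items()})
E
```

```text
pics
top {'camera_matrix': [[394.5091, 0.0, 277.5185], [0.0, 394.5091, 203.8266], [0.0, 0.0, 1.0]], 'k1': -0.0073, 'eye': [0.4181, -0.0556, 0.9101], 'rotation': [-0.6406, 0.7595, -0.0852, 0.0738]}
side {'camera_matrix': [[424.2547, 0.0, 279.4536], [0.0, 424.2547, 209.7092], [0.0, 0.0, 1.0]], 'k1': -0.1078, 'eye': [0.4423, 0.574, 0.6396], 'rotation': [-0.1063, 0.9023, -0.4151, 0.0481]}
{'clock': 0.1, 'joint_pos': [-1.213, 0.333, -0.065, 1.461, 0.022, 1.35, -0.089], 'joint_velocities': [0.001, -0.0, -0.001, -0.003, -0.002, 0.001, -0.0], 'tau': [0.001, -62.675, 0.049, -39.244, 0.016, 0.007, 0.0], 'position': [0.232, 0.58, 0.249], 'ee_rot': [0.189, 0.982, -0.001, -0.0], 'ft_force': [-0.516, 0.351, 0.64], 'torque': [-0.014, -0.005, 0.019], 'grip_width': 1.002}
```

```bash
sed -i 's/^import numpy as np, cv2/import numpy as np, cv2\nfrom scipy.spatial.transform import Rotation as R/; s/np.array(c\["rotation"\])/R.from_quat(c["rotation"]).as_matrix()/' h.py && cat h.py | head -20
```

```text
import numpy as np, cv2
from scipy.spatial.transform import Rotation as R
from workcell import manip, camera, get_calibration
def ray(name,u,v):
    c=get_calibration(name);K=np.array(c["camera_matrix"]);k1=c["k1"]
    x=(u-K[0,2])/K[0,0];y=(v-K[1,2])/K[1,1]
    rd=np.hypot(x,y);r=rd
    for _ in range(30): r=rd/(1+k1*r*r)
    s=r/rd if rd>1e-9 else 1
    d=R.from_quat(c["rotation"]).as_matrix()@np.array([x*s,y*s,1.0])
    return np.array(c["eye"]),d
def onplane(name,u,v,z):
    e,d=ray(name,u,v);t=(z-e[2])/d[2];return e+t*d
def bydepth(name,u,v,dep):
    e,d=ray(name,u,v);return e+d*dep
def proj(name,P):
    c=get_calibration(name);K=np.array(c["camera_matrix"]);k1=c["k1"]
    q=R.from_quat(c["rotation"]).as_matrix().T@(np.array(P)-np.array(c["eye"]))
    x,y=q[0]/q[2],q[1]/q[2];f=1+k1*(x*x+y*y)
    return K[0,0]*x*f+K[0,2],K[1,1]*y*f+K[1,2]
```

View pics/top0.png

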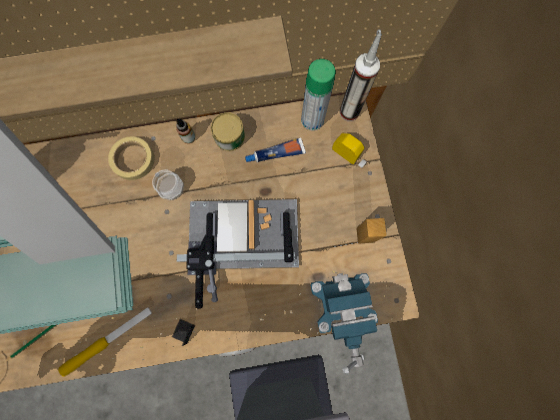

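View pics/side0.png

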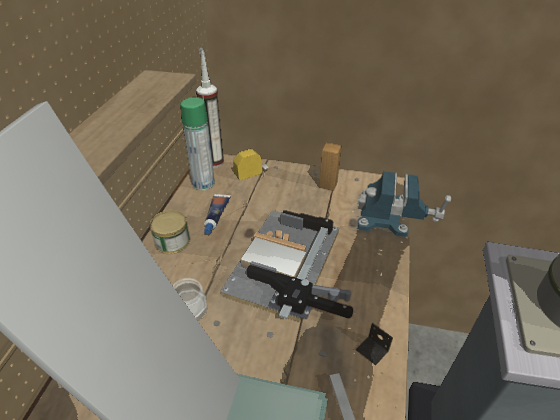

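Run:
```python
from h import *
for P in [(0,0,0),(0.232,0.58,0.25),(0.4,0,0),(0.6,0,0),(0.6,0.3,0),(0.6,-0.3,0)]:
    print(P,np.round(proj("top",P),0),np.round(proj("side",P),0))
p=cv2.imread("pics/top0.png")
c=p[185:310,165:395]; cv2.imwrite("pics/top0c.png",cv2.resize(c,None,fx=3.4,fy=3.4,interpolation=cv2.INTER_CUBIC))
p=cv2.imread("pics/side0.png")
c=p[130:330,180:460]; cv2.imwrite("pics/side0c.png",cv2.resize(c,None,fx=2.8,fy=2.8,interpolation=cv2.INTER_CUBIC))
```

```text
(0, 0, 0) [287. 508.] [572. 308.]
(0.232, 0.58, 0.25) [-121.  494.] [538. 633.]
(0.4, 0, 0) [256. 307.] [367. 275.]
(0.6, 0, 0) [242. 220.] [269. 258.]
(0.6, 0.3, 0) [115. 242.] [221. 394.]
(0.6, -0.3, 0) [367. 199.] [298. 174.]
```

Run:
```python
from h import *
d=np.load("pics/top0.npy")
for (u,v) in [(60,150),(100,260),(30,300),(60,60),(120,285),(372,230),(350,148),(280,390),(300,150),(168,184),(350,300)]:
    if d[v,u]>0: print((u,v),np.round(bydepth("top",u,v,d[v,u]),3))
    else: print((u,v),"none")
```

```text
(60, 150) [ 0.849  0.415 -0.   ]
(100, 260) [0.556 0.318 0.042]
(30, 300) [0.496 0.473 0.043]
(60, 60) [0.858 0.242 0.321]
(120, 285) [0.495 0.28  0.04 ]
(372, 230) [ 0.513 -0.265  0.111]
(350, 148) [ 0.711 -0.271  0.063]
(280, 390) [ 0.109 -0.007 -0.519]
(300, 150) [ 0.748 -0.165  0.002]
(168, 184) [0.716 0.161 0.005]
(350, 300) [ 0.383 -0.196  0.091]
```

View pics/top0c.png

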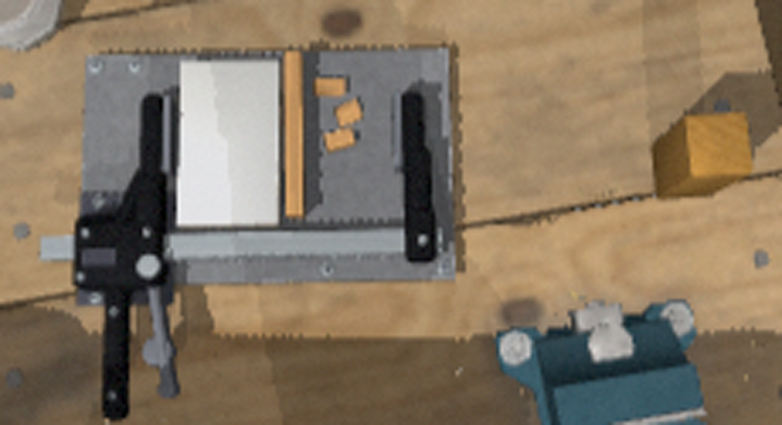

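View pics/side0c.png

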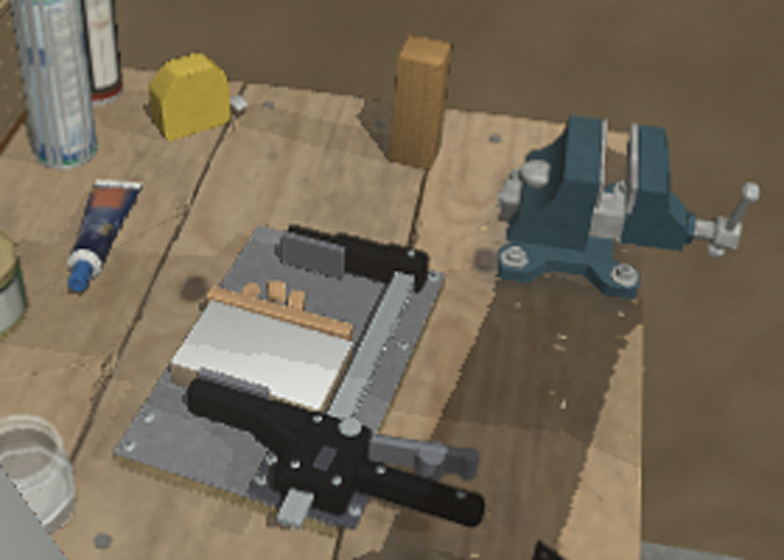

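Run:
```python
from h import *
for n in("top","side"):
    d=np.load(f"pics/{n}0.npy"); print(n,d.min(),d.max(),(d==0).mean())
    m=np.clip(d/2*255,0,255).astype(np.uint8)
    cv2.imwrite(f"pics/{n}0d.png",cv2.applyColorMap(m,cv2.COLORMAP_JET))
d=np.load("pics/side0.npy")
for (u,v) in [(100,250),(50,150),(180,370),(280,400),(200,400),(520,300),(420,130)]:
    print((u,v),d[v,u],np.round(bydepth("side",u,v,d[v,u]),3))
```

```text
top 0.0 1.689946 0.00415391156462585
side 0.0 1.6534836 0.003975340136054422
(100, 250) 0.40724286 [0.679 0.339 0.344]
(50, 150) 0.3647163 [0.713 0.318 0.442]
(180, 370) 0.49794015 [0.616 0.356 0.169]
(280, 400) 0.5947813 [0.504 0.307 0.045]
(200, 400) 0.5267607 [0.596 0.362 0.112]
(520, 300) 0.7672554 [0.108 0.01  0.011]
(420, 130) 1.1190547 [ 0.304 -0.475  0.074]
```

```bash
cat >> h.py <<'E'
def cloud(name,d):
    c=get_calibration(name);K=np.array(c["camera_matrix"]);k1=c["k1"]
    H,W=d.shape;u,v=np.meshgrid(np.arange(W),np.arange(H))
    x=(u-K[0,2])/K[0,0];y=(v-K[1,2])/K[1,1];rd=np.hypot(x,y);r=rd.copy()
    for _ in range(30): r=rd/(1+k1*r*r)
    s=np.where(rd>1e-9,r/np.maximum(rd,1e-9),1)
    q=np.stack([x*s*d,y*s*d,d],-1)
    P=q@R.from_quat(c["rotation"]).as_matrix().T+np.array(c["eye"])
    P[d<=0]=np.nan
    return P
E
python3 - <<'E'
from h import *
P=cloud("side",np.load("pics/side0.npy"))
for (u,v) in [(5,140),(40,110),(100,190),(150,270),(200,340),(235,375),(100,400),(60,300),(10,200),(10,350),(235,410),(325,395),(320,410)]:
    print((u,v),np.round(P[v,u],3))
Q=cloud("top",np.load("pics/top0.npy"))
print("top")
for (u,v) in [(5,130),(30,160),(60,195),(90,235),(105,250),(60,220),(10,200),(10,230),(125,240),(130,300),(60,325),(0,60),(150,60),(280,50),(280,25),(185,330),(180,328),(140,315)]:
    print((u,v),np.round(Q[v,u],3))
E
```

```text
(5, 140) [0.726 0.348 0.469]
(40, 110) [0.728 0.299 0.471]
(100, 190) [0.695 0.293 0.381]
(150, 270) [0.657 0.302 0.28 ]
(200, 340) [0.612 0.304 0.157]
(235, 375) [0.576 0.291 0.057]
(100, 400) [0.647 0.444 0.253]
(60, 300) [0.68  0.404 0.346]
(10, 200) [0.712 0.379 0.433]
(10, 350) [0.886 0.371 0.118]
(235, 410) [0.563 0.337 0.045]
(325, 395) [0.442 0.28  0.035]
(320, 410) [0.446 0.308 0.044]
top
(5, 130) [0.706 0.287 0.394]
(30, 160) [0.679 0.286 0.34 ]
(60, 195) [0.647 0.289 0.251]
(90, 235) [0.598 0.301 0.121]
(105, 250) [0.574 0.301 0.054]
(60, 220) [0.621 0.326 0.184]
(10, 200) [0.65  0.371 0.258]
(10, 230) [0.619 0.423 0.18 ]
(125, 240) [0.598 0.273 0.008]
(130, 300) [0.462 0.272 0.011]
(60, 325) [ 0.434  0.437 -0.005]
(0, 60) [0.877 0.343 0.32 ]
(150, 60) [0.832 0.092 0.321]
(280, 50) [ 0.814 -0.126  0.319]
(280, 25) [ 0.862 -0.134  0.319]
(185, 330) [0.377 0.161 0.001]
(180, 328) [0.384 0.171 0.002]
(140, 315) [0.426 0.252 0.015]
```

Run:
```python
from h import *
for n in ("top","side"):
    P=cloud(n,np.load(f"pics/{n}0.npy"))
    b=(P[...,0]>0.42)&(P[...,0]<0.75)&(P[...,1]>-0.2)&(P[...,1]<0.15)
    fl=b&(abs(P[...,2])<0.008); print(n,"bench z",np.median(P[fl][:,2]))
    m=b&(P[...,2]>0.010)&(P[...,2]<0.021)
    m8=cv2.morphologyEx(m.astype(np.uint8),cv2.MORPH_OPEN,np.ones((3,3)))
    nn,l,st,_=cv2.connectedComponentsWithStats(m8); 
    pts=[]
    for i in range(1,nn):
        if st[i,4]>150: pts.append(P[l==i]); print(st[i], np.round(np.median(P[l==i],0),4))
    pts=np.concatenate(pts)
    r=cv2.minAreaRect((pts[:,:2]*1000).astype(np.float32)); print(r, np.round(cv2.boxPoints(r),1).tolist(), "z",np.median(pts[:,2]))
    cv2.imwrite(f"pics/{n}0m.png",m8*255)
```

```text
top bench z -0.001584834011621572
[ 241  199   58   69 2340] [ 0.5617 -0.0646  0.014 ]
[188 201  30  47 859] [0.6178 0.1004 0.0141]
[213 261  27  11 180] [0.5024 0.0489 0.0142]
((564.3548583984375, 2.3647308349609375), (250.4517059326172, 163.9697265625), 81.56556701660156) [[464.8999938964844, -109.5], [627.0999755859375, -133.5], [663.7999877929688, 114.19999694824219], [501.6000061035156, 138.3000030517578]] z 0.014029856161011267
side bench z -0.0010579659340356207
[259 211  59  43 995] [ 0.5772 -0.0714  0.0147]
[308 227  31  57 520] [ 0.494  -0.0151  0.0144]
[ 221  263   60   49 1404] [0.6121 0.1001 0.0143]
((568.3915405273438, 3.993988037109375), (251.79452514648438, 157.86082458496094), 81.40061950683594) [[471.5, -108.69999694824219], [627.5999755859375, -132.3000030517578], [665.2999877929688, 116.69999694824219], [509.20001220703125, 140.3000030517578]] z 0.01446756774278879
```

```bash
cat >> h.py <<'E'
YAW=np.deg2rad(-8.5);O=np.array([0.5214,0.0712])
JX=np.array([np.cos(YAW),np.sin(YAW)]);JY=np.array([-np.sin(YAW),np.cos(YAW)])
def tojig(p): q=np.array(p)[...,:2]-O; return np.stack([q@JX,q@JY],-1)*1000
def toworld(x,y): return O+(JX*x+JY*y)/1000
E
python3 - <<'E'
from h import *
for n in ("top","side"):
    P=cloud(n,np.load(f"pics/{n}0.npy"))
    J=tojig(P); img=cv2.imread(f"pics/{n}0.png"); hsv=cv2.cvtColor(img,cv2.COLOR_BGR2HSV)
    b=(J[...,0]>-30)&(J[...,0]<140)&(J[...,1]>-190)&(J[...,1]<70)
    m=(b&(hsv[...,1]>90)&(hsv[...,2]>120)).astype(np.uint8)
    nn,l,st,ce=cv2.connectedComponentsWithStats(m)
    for i in range(1,nn):
        if st[i,4]<12: continue
        u,v=ce[i]; q=onplane(n,u,v,0.020)
        print(n,st[i],np.round(ce[i],1),"z med",np.round(np.nanmedian(P[l==i][:,2]),4),"max",np.round(np.nanpercentile(P[l==i][:,2],90),4),"jig@z20",np.round(tojig(q),1), "jig rng x",np.round(np.nanpercentile(J[l==i][:,0],[2,98]),1),"y",np.round(np.nanpercentile(J[l==i][:,1],[2,98]),1))
    # scraper
    b2=(P[...,0]>0.42)&(P[...,0]<0.62)&(P[...,1]<-0.2)&(P[...,1]>-0.36)&(P[...,2]>0.103)&(P[...,2]<0.118)
    pts=P[b2]; r=cv2.minAreaRect((pts[:,:2]*1000).astype(np.float32)); print(n,"scr",len(pts),r,np.round(np.median(pts,0),4))
    ys,xs=np.where(b2); print("px centroid",xs.mean(),ys.mean(),np.round(onplane(n,xs.mean(),ys.mean(),0.11),4))
E
```

```text
top [248 200   6  49 246] [250.9 223.7] z med 0.0357 max 0.0376 jig@z20 [ 75.9 -80.4] jig rng x [ 20.3 125.5] y [-86.4 -76.3]
top [258 208   9   5  43] [261.8 210. ] z med 0.0192 max 0.0211 jig@z20 [ 107.3 -105.8] jig rng x [103.1 112.3] y [-115.3  -96.9]
top [260 214  11  16  84] [265.7 221.8] z med 0.0192 max 0.0207 jig@z20 [  79.4 -114.3] jig rng x [65.4 95.7] y [-124.3 -103.3]
top [187 234   2  15  18] [187.4 240.6] z med -0.0003 max 0.0016 jig@z20 [39.9 64. ] jig rng x [26.4 57.4] y [66.9 70. ]
top [225 265  75   7 218] [262.6 269.4] z med -0.0016 max 0.0003 jig@z20 [ -28.2 -105.8] jig rng x [-29.9 -23.7] y [-188.2  -21.5]
top scr 347 ((518.0512084960938, -275.83380126953125), (38.91083908081055, 38.1358757019043), 82.75607299804688) [ 0.5176 -0.2748  0.1088]
px centroid 375.6974063400576 226.9250720461095 [ 0.5178 -0.2747  0.11  ]
side [254 231  52  20 345] [279.6 239.4] z med 0.0358 max 0.0376 jig@z20 [ 80.7 -97.7] jig rng x [ 22.2 126.5] y [-119.5  -72.9]
side [228 296  28  10  53] [241.5 300.3] z med 0.0075 max 0.01 jig@z20 [86.1 73.2] jig rng x [ 65.9 116.3] y [63.1 66.4]
side [288 316   8   4  17] [291.4 317.5] z med 0.0037 max 0.0084 jig@z20 [-10.6  74.3] jig rng x [-13.7  -1.1] y [63.  65.8]
side scr 175 ((518.7589111328125, -274.0758972167969), (39.300907135009766, 38.03807067871094), 83.2547836303711) [ 0.5196 -0.2684  0.1094]
px centroid 331.1142857142857 148.34857142857143 [ 0.5189 -0.2679  0.11  ]
```

Run:
```python
from h import *
# height maps in jig frame of clamp parts
for n in ("top","side"):
    P=cloud(n,np.load(f"pics/{n}0.npy"));J=tojig(P)
    img=cv2.imread(f"pics/{n}0.png"); g=img.max(-1); sat=cv2.cvtColor(img,cv2.COLOR_BGR2HSV)[...,1]
    def rep(name,m):
        if m.sum()<5: print(n,name,"none");return
        print(n,name,m.sum(),"x",np.round(np.percentile(J[m][:,0],[3,50,97]),1),"y",np.round(np.percentile(J[m][:,1],[3,50,97]),1),"z",np.round(1000*np.percentile(P[m][:,2],[3,50,97]),1))
    z=P[...,2]*1000
    rep("headjaw dark",(J[...,1]<-100)&(J[...,1]>-200)&(J[...,0]>-30)&(J[...,0]<120)&(z>30)&(z<60)&(g<70))
    rep("handle dark",(J[...,0]<-45)&(J[...,0]>-160)&(J[...,1]>-40)&(J[...,1]<80)&(z>15)&(z<70)&(g<70))
    rep("trigger grey",(J[...,0]<-35)&(J[...,0]>-160)&(J[...,1]>-60)&(J[...,1]<50)&(z>15)&(z<70)&(g>75)&(sat<70))
    rep("panel",(J[...,0]>10)&(J[...,0]<140)&(J[...,1]>-110)&(J[...,1]<20)&(z>30)&(z<44)&(g>150)&(sat<50))
    rep("lipping",(J[...,0]>10)&(J[...,0]<140)&(J[...,1]>-110)&(J[...,1]<-40)&(z>32)&(z<44)&(sat>80))
    rep("bar",(J[...,0]>-15)&(J[...,0]<15)&(J[...,1]>-170)&(J[...,1]<-20)&(z>30)&(z<40)&(g>100)&(sat<60))
```

```text
top headjaw dark 388 x [-10.5  38.   92.4] y [-171.4 -161.8 -153.7] z [39.  43.8 47. ]
top handle dark 287 x [-154.6  -79.   -47.2] y [-4.3 30.9 51.4] z [25.4 41.  45. ]
top trigger grey 143 x [-93.5 -66.7 -37.4] y [-3.8  4.7 32.7] z [37.7 41.3 45. ]
top panel 1405 x [ 16.8  66.5 119.3] y [-70.3 -38.9  -7.5] z [33.  35.9 38.7]
top lipping 247 x [ 22.7  76.4 125.4] y [-86.4 -81.6 -75.2] z [33.  35.7 38.5]
top bar 470 x [-7.4  1.  14.4] y [-147.7  -81.3  -23.8] z [31.2 34.1 36.8]
side headjaw dark 339 x [-11.   25.   87.8] y [-166.1 -155.1 -151.2] z [31.3 43.8 47.2]
side handle dark 628 x [-156.3  -81.9  -47.8] y [ 4.8 40.  55.9] z [20.6 36.9 44.5]
side trigger grey 227 x [-84.1 -54.7 -36.5] y [ 1.3 10.1 35.4] z [23.2 40.2 43.9]
side panel 1371 x [ 17.4  66.8 120.5] y [-68.2 -36.6  -6.6] z [34.4 36.5 38.4]
side lipping 275 x [ 22.3  71.4 125.7] y [-85.3 -77.6 -72.9] z [32.4 36.3 38.5]
side bar 437 x [-8.2  0.8 13.7] y [-147.   -79.2  -23.8] z [32.2 34.5 36.6]
```

Run:
```python
from h import *
Pt=cloud("top",np.load("pics/top0.npy"));Ps=cloud("side",np.load("pics/side0.npy"))
def rep(n,P,name,x0,x1,y0,y1,z0,z1):
    m=(P[...,0]>x0)&(P[...,0]<x1)&(P[...,1]>y0)&(P[...,1]<y1)&(P[...,2]>z0)&(P[...,2]<z1)
    if m.sum()<4: print(n,name,"none",m.sum());return
    q=P[m]*1000; print(n,name,m.sum(),"x",np.round(np.percentile(q[:,0],[1,50,99])),"y",np.round(np.percentile(q[:,1],[1,50,99])),"z",np.round(np.percentile(q[:,2],[1,50,99])))
for n,P in(("top",Pt),("side",Ps)):
    rep(n,P,"bracket",0.33,0.42,0.13,0.22,0.006,0.2)
    rep(n,P,"bracket",0.33,0.395,0.10,0.22,0.006,0.2)
    rep(n,P,"vice",0.3,0.5,-0.35,-0.1,0.015,0.3)
    rep(n,P,"vice hi",0.3,0.5,-0.35,-0.1,0.06,0.3)
    rep(n,P,"shelf",0.6,1.0,-0.2,0.25,0.30,0.35)
    rep(n,P,"glue",0.66,0.8,-0.2,0.0,0.008,0.05)
    rep(n,P,"jar",0.6,0.8,0.1,0.22,0.04,0.08)
for n in("top","side"):
    p=cv2.imread(f"pics/{n}0.png")
    (u0,v0,u1,v1,f)=(165,230,245,345,5) if n=="top" else (255,265,400,365,5)
    cv2.imwrite(f"pics/{n}0h.png",cv2.resize(p[v0:v1,u0:u1],None,fx=f,fy=f,interpolation=cv2.INTER_CUBIC))
```

```text
top bracket 82 x [350. 368. 386.] y [139. 150. 161.] z [ 7. 30. 43.]
top bracket 82 x [350. 368. 386.] y [139. 150. 161.] z [ 7. 30. 43.]
top vice 2663 x [303. 377. 499.] y [-283. -192. -109.] z [15. 85. 93.]
top vice hi 1795 x [314. 370. 499.] y [-281. -193. -151.] z [60. 89. 94.]
top shelf 18124 x [773. 837. 884.] y [-182.   51.  246.] z [305. 320. 348.]
top glue 626 x [735. 751. 799.] y [-198.  -84.   -2.] z [ 8. 18. 49.]
top jar 217 x [680. 706. 735.] y [129. 156. 184.] z [41. 53. 60.]
side bracket 305 x [351. 368. 386.] y [142. 154. 164.] z [ 7. 27. 43.]
side bracket 305 x [351. 368. 386.] y [142. 154. 164.] z [ 7. 27. 43.]
side vice 2289 x [303. 376. 499.] y [-282. -176. -133.] z [15. 62. 93.]
side vice hi 1224 x [317. 373. 499.] y [-282. -176. -148.] z [61. 88. 94.]
side shelf 8389 x [774. 830. 887.] y [-185.   36.  190.] z [305. 320. 349.]
side glue 468 x [735. 748. 799.] y [-199.  -75.   -1.] z [ 8. 18. 47.]
side jar 342 x [680. 696. 734.] y [133. 149. 184.] z [40. 51. 58.]
```

View pics/top0h.png

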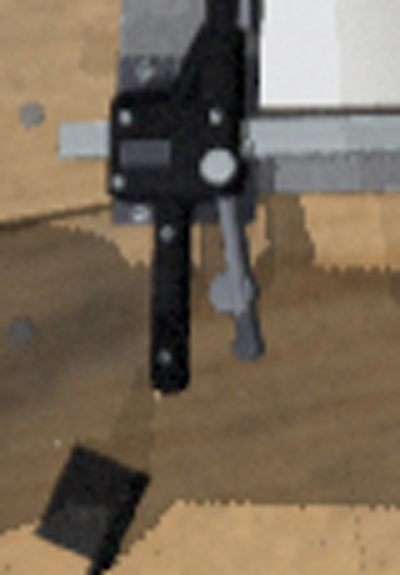

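View pics/side0h.png

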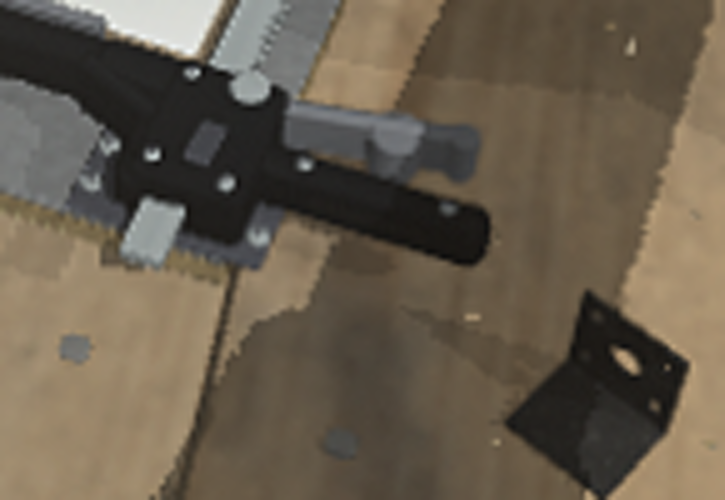

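Run:
```python
from h import *
def t(u,v,z): return np.round(tojig(onplane("top",165+u/5,230+v/5,z)),1)
def s(u,v,z): return np.round(tojig(onplane("side",255+u/5,265+v/5,z)),1)
print("top handle mid",t(170,300,.044),"L",t(152,300,.044),"R",t(188,300,.044),"near housing",t(172,230,.044),"end",t(170,392,.040))
print("top swell c",t(232,292,.042),"outer",t(256,292,.04),"tip",t(248,347,.042),"pivot",t(218,167,.05))
print("side swell c",s(397,138,.042),"tip",s(465,160,.042),"handle end",s(478,245,.040),"handle top screws",s(450,208,.044),s(305,163,.044),"pivot",s(250,85,.05))
print("top screws",t(166,232,.044),t(165,357,.044))
P=cloud("side",np.load("pics/side0.npy"));J=tojig(P)
for n in("top","side"):
    P=cloud(n,np.load(f"pics/{n}0.npy"));J=tojig(P);img=cv2.imread(f"pics/{n}0.png").max(-1)
    m=(J[...,0]<-45)&(J[...,0]>-120)&(J[...,1]>-10)&(J[...,1]<55)&(P[...,2]>0.038)&(P[...,2]<0.05)
    for a in range(-115,-45,10):
        k=m&(J[...,0]>a)&(J[...,0]<=a+10)&(img<60); g=m&(J[...,0]>a)&(J[...,0]<=a+10)&(img>70)
        print(n,a,"blk",k.sum(),np.round(np.percentile(J[k][:,1],[5,95]),1) if k.sum() else "", "grey",g.sum(),np.round(np.percentile(J[g][:,1],[5,95]),1) if g.sum() else "")
```

```text
top handle mid [-70.6  30.3] L [-70.4  38. ] R [-70.7  22.5] near housing [-41.   30.1] end [-109.    30.2]
top swell c [-67.7   4. ] outer [-67.9  -6. ] tip [-90.9  -3.2] pivot [-14.8   9.6]
side swell c [-67.7  11.3] tip [-92.8  11.9] handle end [-106.3   43.8] handle top screws [-93.6  35.3] [-41.2  35.3] pivot [-13.1  14.1]
top screws [-41.8  32.7] [-94.3  31.9]
top -115 blk 6 [28.8 36.1] grey 0 
top -105 blk 34 [26.3 38.6] grey 0 
top -95 blk 30 [26.4 39. ] grey 23 [-4.2 29.4]
top -85 blk 29 [-3.6 39.4] grey 19 [-2.3  7.2]
top -75 blk 31 [26.9 39.4] grey 30 [-1.4 13.6]
top -65 blk 31 [27.1 37.6] grey 32 [-1.6 12.6]
top -55 blk 30 [12.8 37.5] grey 16 [2.2 7.7]
side -115 blk 6 [32.8 38.8] grey 0 
side -105 blk 43 [31.9 42. ] grey 2 [27.9 30.1]
side -95 blk 39 [ 6.8 42. ] grey 24 [-2.  35.9]
side -85 blk 42 [ 8.1 40.9] grey 15 [0.6 4.5]
side -75 blk 36 [30.7 41. ] grey 48 [-0.7 16.7]
side -65 blk 41 [29.2 41.4] grey 34 [ 1.6 14.6]
side -55 blk 39 [30.7 41.7] grey 22 [ 4.9 10.6]
```

```bash
python3 -m handwheel '{"delta_pos":[[0.22,-0.43,0.03],[0.22,-0.43,0.03],[0.22,-0.43,0.03],[0.22,-0.43,0.03],[0.22,-0.43,0.03],[0.22,-0.43,0.03],[0.22,-0.43,0.03],[0.22,-0.43,0.03],[0.22,-0.43,0.03],[0.22,-0.43,0.03],[0.22,-0.43,0.03],[0.22,-0.43,0.03]],"rot":[[0,0,-76.2],[0,0,-76.2],[0,0,-76.2],[0,0,-76.2],[0,0,-76.2],[0,0,-76.2],[0,0,-76.2],[0,0,-76.2],[0,0,-76.2],[0,0,-76.2],[0,0,-76.2],[0,0,-76.2]],"hand":[1,1,1,1,1,1,1,1,1,1,1,1]}' 40
```

```text
clock: 1.3
position: [0.4522, 0.1499, 0.2798]
ee_rot: [0.755, 0.655, -0.0, -0.0]
ft_force: [-0.4, -0.5, 0.1]
grip_width: 0.996
```

```bash
python3 -m handwheel '{"delta_pos":[[0.066,-0.425,-0.09],[0.066,-0.425,-0.09],[0.066,-0.425,-0.09],[0.066,-0.425,-0.09],[0.066,-0.425,-0.09],[0.066,-0.425,-0.09],[0.066,-0.425,-0.09],[0.066,-0.425,-0.09],[0.066,-0.425,-0.09],[0.066,-0.425,-0.09],[0.066,-0.425,-0.09]],"rot":[[0,0,0],[0,0,0],[0,0,0],[0,0,0],[0,0,0],[0,0,0],[0,0,0],[0,0,0],[0,0,0],[0,0,0],[0,0,0]],"hand":[1,1,1,1,1,1,1,1,1,1,1]}'
python3 - <<'E'
from h import *
for n in ("top","side"):
    p,d=camera(n); cv2.imwrite(f"pics/{n}1.png",cv2.cvtColor(p,cv2.COLOR_RGB2BGR)); np.save(f"pics/{n}1.npy",d)
E
```

```text
clock: 2.4
position: [0.5184, -0.274, 0.189]
ee_rot: [0.755, 0.656, -0.001, -0.001]
ft_force: [0.8, 2.0, 0.7]
grip_width: 1.0
```

View pics/side1.png

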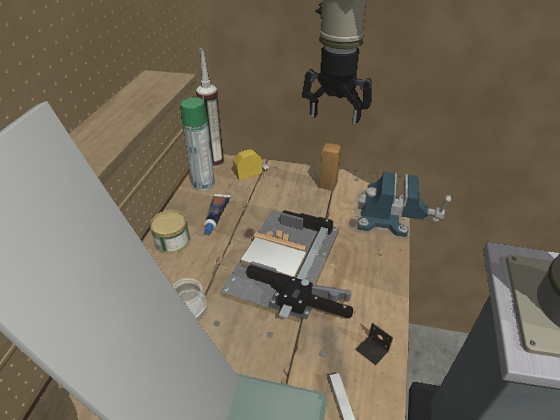

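```bash
python3 -m handwheel '{"delta_pos":[[0,0,-0.03],[0,0,-0.06],[0,0,-0.085],[0,0,-0.1],[0,0,-0.105],[0,0,-0.105],[0,0,-0.105],[0,0,-0.105],[0,0,-0.105],[0,0,-0.105],[0,0,-0.105],[0,0,-0.105]],"rot":[[0,0,0],[0,0,0],[0,0,0],[0,0,0],[0,0,0],[0,0,0],[0,0,0],[0,0,0],[0,0,0],[0,0,0],[0,0,0],[0,0,0]],"hand":[1,1,1,1,1,1,0.2,0.2,0.2,0.2,0.2,0.2]}' 40
```

```text
clock: 3.7
position: [0.5188, -0.2749, 0.0858]
ee_rot: [0.755, 0.656, 0.0, 0.0]
ft_force: [-0.9, 0.0, 6.3]
grip_width: 0.442
```

```bash
python3 -m handwheel '{"delta_pos":[[0,0,0],[0,0,0.02],[0,0,0.05],[0,0,0.075],[0.005,0.05,0.075],[0.01,0.1,0.075],[0.014,0.15,0.075],[0.018,0.19,0.075],[0.021,0.22,0.075],[0.022,0.23,0.075],[0.022,0.23,0.075],[0.022,0.23,0.075]],"rot":[[0,0,0],[0,0,0],[0,0,0],[0,0,0],[0,0,0],[0,0,0],[0,0,0],[0,0,0],[0,0,0],[0,0,0],[0,0,0],[0,0,0]],"hand":[0.2,0.2,0.2,0.2,0.2,0.2,0.2,0.2,0.2,0.2,0.2,0.2]}' 40
python3 - <<'E'
from h import *
for n in ("top","side"):
    p,d=camera(n); cv2.imwrite(f"pics/{n}2.png",cv2.cvtColor(p,cv2.COLOR_RGB2BGR)); np.save(f"pics/{n}2.npy",d)
    (u0,v0,u1,v1,f)=(180,130,340,290,3.7) if n=="top" else (180,130,360,310,3.3)
    b=cv2.cvtColor(p,cv2.COLOR_RGB2BGR)
    cv2.imwrite(f"pics/{n}2c.png",cv2.resize(b[v0:v1,u0:u1],None,fx=f,fy=f,interpolation=cv2.INTER_CUBIC))
E
```

```text
clock: 4.9
position: [0.54, -0.0463, 0.16]
ee_rot: [0.755, 0.655, -0.0, 0.0]
ft_force: [0.4, -0.3, -1.0]
grip_width: 0.447
```

View pics/side2c.png

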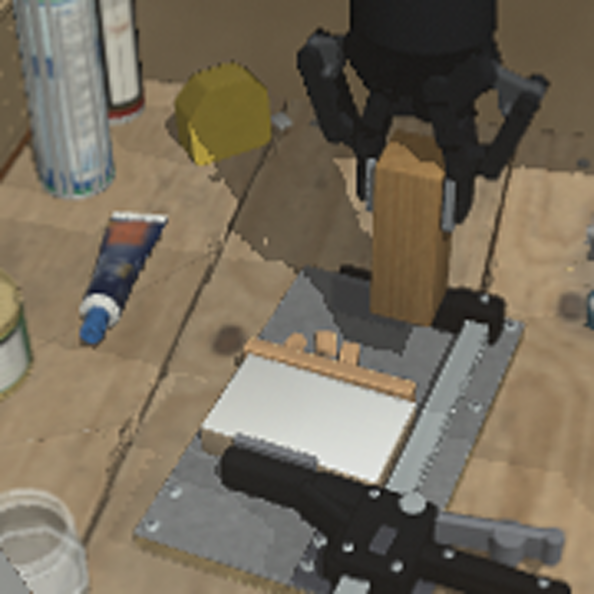

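View pics/top2c.png

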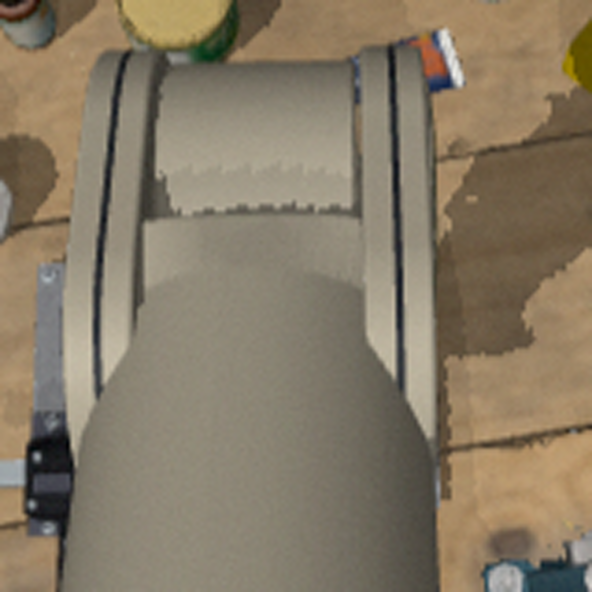

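Run:
```python
from h import *
P=cloud("side",np.load("pics/side2.npy"));J=tojig(P);z=P[...,2]*1000
img=cv2.imread("pics/side2.png");hsv=cv2.cvtColor(img,cv2.COLOR_BGR2HSV)
m=(J[...,0]>-10)&(J[...,0]<80)&(J[...,1]>-150)&(J[...,1]<-80)&(z>60)&(z<135)&(hsv[...,1]>80)
for a,b in((72,85),(85,100),(100,115),(115,130)):
    k=m&(z>a)&(z<b); print(a,k.sum(),"x",np.round(np.percentile(J[k][:,0],[2,50,98]),1),"y",np.round(np.percentile(J[k][:,1],[5,50,90,98]),1))
print("zmin",np.percentile(z[m],[0.5,2]))
m=(J[...,0]>15)&(J[...,0]<130)&(J[...,1]>-100)&(J[...,1]<-60)&(z>30)&(z<40)&(hsv[...,1]>90)
print("lip y",np.percentile(J[m][:,1],[2,5,50,95]))
# front pad grey
g=img.max(-1)
m=(J[...,0]>40)&(J[...,0]<105)&(J[...,1]>-160)&(J[...,1]<-135)&(z>22)&(z<46)&(g>60)
P0=cloud("side",np.load("pics/side0.npy"));J0=tojig(P0);z0=P0[...,2]*1000;i0=cv2.imread("pics/side0.png").max(-1)
m=(J0[...,0]>40)&(J0[...,0]<105)&(J0[...,1]>-160)&(J0[...,1]<-130)&(z0>24)&(z0<44)&(i0>75)
print("pad",m.sum(),np.percentile(J0[m][:,1],[5,50,95]),np.percentile(J0[m][:,0],[5,95]))
print("tcp jig",tojig([0.54,-0.0463]))
```

```text
72 94 x [16.8 32.4 53.1] y [-122.3  -95.4  -93.7  -93.2]
85 135 x [16.4 29.7 53.3] y [-120.   -95.3  -93.6  -92.9]
100 137 x [16.4 30.5 52.9] y [-123.2  -95.4  -93.9  -93.4]
115 138 x [16.3 30.5 52.4] y [-114.   -95.1  -93.8  -93. ]
zmin [74.71792806 75.73291124]
lip y [-85.05734289 -84.12751683 -77.63421913 -73.55790514]
pad 154 [-148.31489682 -146.48246173 -144.81270539] [50.97545397 94.95756538]
tcp jig [  35.76330087 -113.4601089 ]
```

```bash
python3 -m handwheel '{"delta_pos":[[0,0.002,-0.015],[0,0.002,-0.03],[0,0.002,-0.043],[0,0.002,-0.052],[0,0.002,-0.057],[0,0.002,-0.0585],[0,0.002,-0.0585],[0,0.002,-0.0585]],"rot":[[0,0,0],[0,0,0],[0,0,0],[0,0,0],[0,0,0],[0,0,0],[0,0,0],[0,0,0]],"hand":[0.2,0.2,0.2,0.2,0.2,0.2,0.2,0.2]}' 40
python3 - <<'E'
from h import *
n="side"
p,d=camera(n); np.save(f"pics/{n}3.npy",d)
b=cv2.cvtColor(p,cv2.COLOR_RGB2BGR); cv2.imwrite(f"pics/{n}3.png",b)
cv2.imwrite(f"pics/{n}3c.png",cv2.resize(b[180:300,210:360],None,fx=4,fy=4,interpolation=cv2.INTER_CUBIC))
E
```

```text
clock: 5.8
position: [0.5406, -0.0427, 0.102]
ee_rot: [0.755, 0.656, 0.0, 0.0]
ft_force: [-0.9, -0.2, -1.1]
grip_width: 0.441
```

View pics/side3c.png

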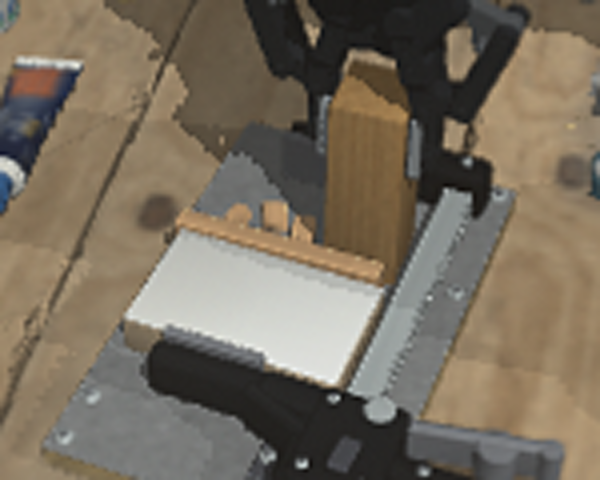

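```bash
python3 -m handwheel '{"delta_pos":[[0.01,-0.003,0],[0.02,-0.0045,0],[0.03,-0.006,0],[0.04,-0.0075,0],[0.05,-0.009,0],[0.06,-0.0105,0]],"rot":[[0,0,0],[0,0,0],[0,0,0],[0,0,0],[0,0,0],[0,0,0]],"hand":[0.2,0.2,0.2,0.2,0.2,0.2]}' 40
python3 - <<'E'
from h import *
n="side"
p,d=camera(n); np.save(f"pics/{n}4.npy",d)
b=cv2.cvtColor(p,cv2.COLOR_RGB2BGR); cv2.imwrite(f"pics/{n}4.png",b)
cv2.imwrite(f"pics/{n}4c.png",cv2.resize(b[180:300,210:360],None,fx=4,fy=4,interpolation=cv2.INTER_CUBIC))
E
```

```text
clock: 6.45
position: [0.6012, -0.0534, 0.1014]
ee_rot: [0.755, 0.656, -0.0, 0.0]
ft_force: [-0.4, -0.8, -0.4]
grip_width: 0.442
```

View pics/side4c.png

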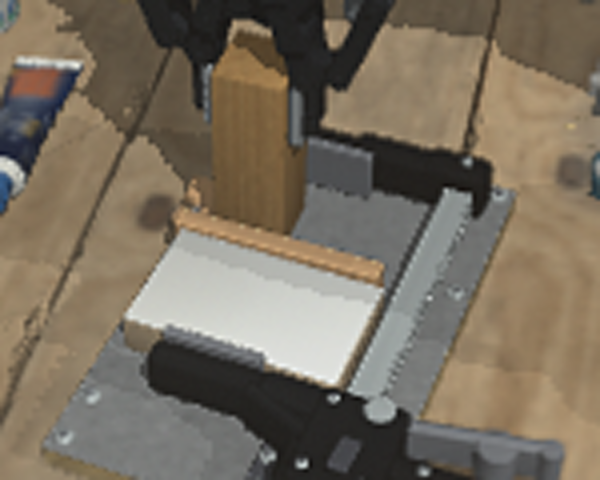

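```bash
python3 -m handwheel '{"delta_pos":[[0.01,-0.0015,0],[0.02,-0.003,0],[0.03,-0.0045,0],[0.04,-0.006,0],[0.048,-0.007,0],[0.048,-0.007,0]],"rot":[[0,0,0],[0,0,0],[0,0,0],[0,0,0],[0,0,0],[0,0,0]],"hand":[0.2,0.2,0.2,0.2,0.2,0.2]}' 40
python3 - <<'E'
from h import *
n="side"
p,d=camera(n); np.save(f"pics/{n}5.npy",d)
b=cv2.cvtColor(p,cv2.COLOR_RGB2BGR); cv2.imwrite(f"pics/{n}5.png",b)
cv2.imwrite(f"pics/{n}5c.png",cv2.resize(b[180:300,190:340],None,fx=4,fy=4,interpolation=cv2.INTER_CUBIC))
E
```

```text
clock: 7.1
position: [0.6492, -0.0604, 0.1014]
ee_rot: [0.755, 0.656, 0.0, 0.0]
ft_force: [-1.2, -0.3, -1.9]
grip_width: 0.44
```

View pics/side5c.png

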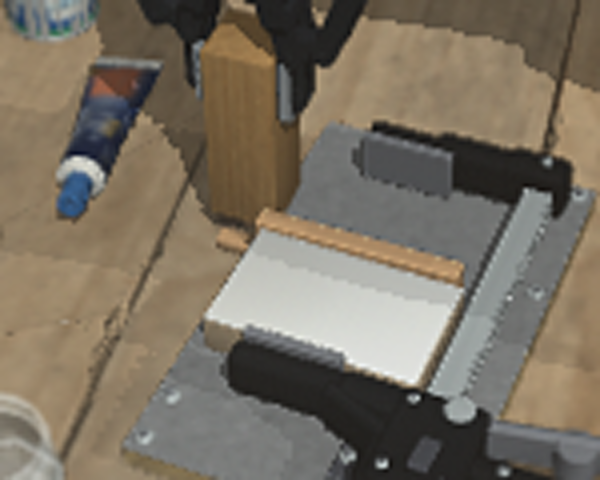

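```bash
python3 -m handwheel '{"delta_pos":[[0,0,0.02],[0,0,0.05],[0,0,0.06],[-0.02,-0.035,0.06],[-0.045,-0.075,0.06],[-0.07,-0.115,0.06],[-0.095,-0.155,0.06],[-0.115,-0.19,0.06],[-0.129,-0.215,0.06],[-0.129,-0.215,0.06]],"rot":[[0,0,0],[0,0,0],[0,0,0],[0,0,0],[0,0,0],[0,0,0],[0,0,0],[0,0,0],[0,0,0],[0,0,0]],"hand":[0.2,0.2,0.2,0.2,0.2,0.2,0.2,0.2,0.2,0.2]}' 40
python3 - <<'E'
from h import *
ims=[]
for n,(u0,v0,u1,v1) in (("top",(180,130,340,290)),("side",(190,150,350,310))):
    p,d=camera(n); np.save(f"pics/{n}6.npy",d)
    b=cv2.cvtColor(p,cv2.COLOR_RGB2BGR); cv2.imwrite(f"pics/{n}6.png",b)
    ims.append(cv2.resize(b[v0:v1,u0:u1],None,fx=2.5,fy=2.5,interpolation=cv2.INTER_CUBIC))
    P=cloud(n,d);J=tojig(P);hsv=cv2.cvtColor(b,cv2.COLOR_BGR2HSV)
    m=((J[...,0]>136)&(J[...,0]<230)&(J[...,1]>-190)&(J[...,1]<-40)&(P[...,2]>0.002)&(P[...,2]<0.03)).astype(np.uint8)
    nn,l,st,ce=cv2.connectedComponentsWithStats(m)
    for i in range(1,nn):
        if st[i,4]>=8: print(n,st[i],np.round(np.median(J[l==i],0),1),"z",np.round(1000*np.percentile(P[l==i][:,2],[50,95]),1))
cv2.imwrite("pics/both6.png",np.hstack(ims))
E
```

```text
clock: 8.15
position: [0.5159, -0.2798, 0.1616]
ee_rot: [0.757, 0.653, -0.001, 0.0]
ft_force: [0.4, 0.2, -0.2]
grip_width: 0.438
top [253 191   5   9  35] [147.2 -89.6] z [4.6 8.5]
top [260 191  12   9  68] [ 145.9 -113.3] z [ 7.2 11.6]
side [250 228   9   9  49] [ 146.3 -112.5] z [ 9.1 12.1]
side [244 237  10   7  41] [147.6 -86.7] z [4.8 6.9]
```

View pics/both6.png

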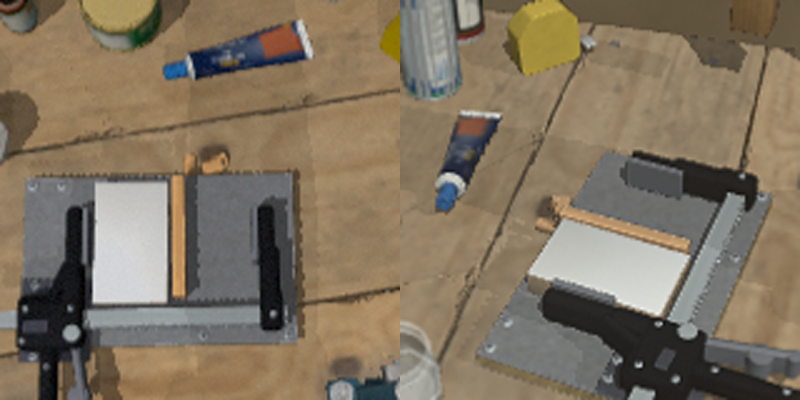

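Run:
```python
from h import *
a=cv2.imread("pics/top6.png")[180:215,235:290];b=cv2.imread("pics/side6.png")[215:260,230:285]
a=cv2.resize(a,(440,280),interpolation=cv2.INTER_CUBIC);b=cv2.resize(b,(342,280),interpolation=cv2.INTER_CUBIC)
cv2.imwrite("pics/chips6.png",np.hstack([a,b]))
```

```text
(no output)
```

View pics/chips6.png

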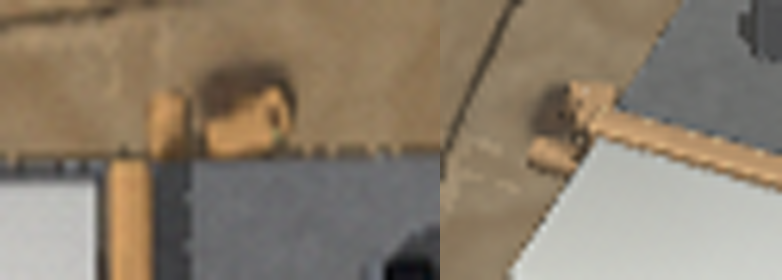

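Run:
```python
from h import *
for n,(u0,v0,u1,v1) in (("top",(252,189,274,202)),("side",(242,225,262,246))):
    P=cloud(n,np.load(f"pics/{n}6.npy"))
    print(n);print(np.round(P[v0:v1,u0:u1,2]*1000).astype(int))
```

```text
top
[[                  -3                   -1                   -5
                    -2                    1                   -1
                    -3                   -4                   -5
                     1                    2                   -4
                    -2                    1                   -1
                    -1                   -1                   -1
                    -2                   -2                    0
                    -2]
 [                  -2                   -1                   -1
                    -2                   -4                   -3
                    -3                    0                   -1
                    -3                   -1                   -4
                     0                   -1                   -5
                     1                   -2                    0
                    -4                   -1                   -2
                    -1]
 [                  -2                   -1                   -3
                    -2                    8 -9223372036854775808
        
[... 13632 characters left out ...]
      38                   35
                    35                   38                   37
                    35                   37                   36
                    37                   36]
 [                  -3                   -3                   -3
                    -3                   -3                   -2
                    -4                    0                   36
                    37                   38                   36
                    37                   37                   36
                    36                   35                   37
                    37                   36]]<stdin>:4: RuntimeWarning: invalid value encountered in cast
```

```bash
python3 -m handwheel '{"delta_pos":[[0,0,-0.025],[0,0,-0.05],[0,0,-0.064],[0,0,-0.071],[0,0,-0.0745],[0,0,-0.076],[0,0,-0.076],[0,0,-0.076],[0,0,-0.076],[0,0,-0.076],[0,0,-0.076]],"rot":[[0,0,0],[0,0,0],[0,0,0],[0,0,0],[0,0,0],[0,0,0],[0,0,0],[0,0,0],[0,0,0],[0,0,0],[0,0,0]],"hand":[0.2,0.2,0.2,0.2,0.2,0.2,0.2,0.55,0.75,1,1]}'
```

```text
clock: 9.35
position: [0.5194, -0.2753, 0.0858]
ee_rot: [0.755, 0.656, 0.0, 0.0]
ft_force: [-0.3, 0.6, -0.0]
grip_width: 0.993
```

```bash
python3 -m handwheel '{"delta_pos":[[0,0,0.045],[0,0,0.09],[0,0,0.13],[-0.063,0.384,0.09],[-0.063,0.384,0.09],[-0.063,0.384,0.09],[-0.063,0.384,0.09],[-0.063,0.384,0.09],[-0.063,0.384,0.09],[-0.063,0.384,0.09],[-0.063,0.384,0.09],[-0.063,0.384,0.09]],"rot":[[0,0,0],[0,0,0],[0,0,0],[0,0,89.6],[0,0,89.6],[0,0,89.6],[0,0,89.6],[0,0,89.6],[0,0,89.6],[0,0,89.6],[0,0,89.6],[0,0,89.6]],"hand":[1,1,1,1,1,1,1,1,1,1,1,1]}'
python3 - <<'E'
from h import *
n="top"
p,d=camera("side"); np.save("pics/side7.npy",d)
b=cv2.cvtColor(p,cv2.COLOR_RGB2BGR); cv2.imwrite("pics/side7.png",b)
o=manip.get_obs(); print(np.round(o["position"],4),np.round(o["ee_rot"],4),np.round(o["joint_pos"],2))
E
```

```text
clock: 10.55
position: [0.4547, 0.1144, 0.1751]
ee_rot: [0.172, 0.985, 0.001, -0.001]
ft_force: [0.6, -1.6, 0.3]
grip_width: 1.003
[0.4555 0.1115 0.1753] [ 1.690e-01  9.856e-01  1.000e-04 -2.000e-04] [-0.7   0.04  0.37  1.97 -0.01  1.13  0.91]
```

View pics/side7.png

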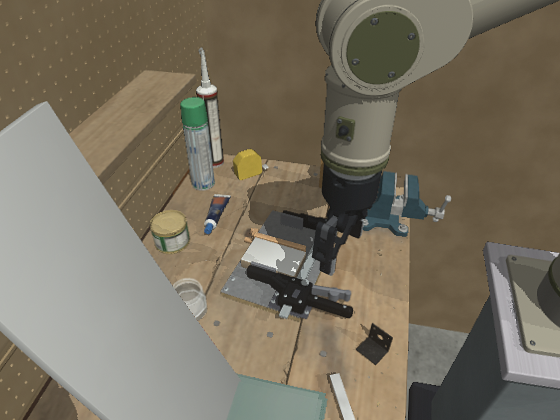

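```bash
python3 -m handwheel '{"delta_pos":[[0,0,-0.03],[0,0,-0.06],[0,0,-0.075],[0,0,-0.075]],"rot":[[0,0,11.5],[0,0,11.5],[0,0,11.5],[0,0,11.5]],"hand":[1,1,1,1]}'
python3 - <<'E'
from h import *
ims=[]
for n,(u0,v0,u1,v1) in (("top",(150,180,410,350)),("side",(240,190,410,360))):
    p,d=camera(n); np.save(f"pics/{n}8.npy",d)
    b=cv2.cvtColor(p,cv2.COLOR_RGB2BGR); cv2.imwrite(f"pics/{n}8.png",b)
    c=b[v0:v1,u0:u1]; ims.append(cv2.resize(c,(int(c.shape[1]*340/c.shape[0]),340),interpolation=cv2.INTER_CUBIC))
o=manip.get_obs(); print(np.round(o["position"],4),np.round(o["ee_rot"],4),np.round(o["joint_pos"],2), tojig(o["position"]))
im=np.hstack(ims); print(im.shape); cv2.imwrite("pics/both8.png",im[:, :800] if im.shape[1]<=800 else cv2.resize(im,(800,int(im.shape[0]*800/im.shape[1]))))
P=cloud("top",np.load("pics/top8.npy"))
m=(P[...,0]>0.45)&(P[...,0]<0.60)&(P[...,1]<-0.22)&(P[...,1]>-0.34)&(P[...,2]>0.10)&(P[...,2]<0.12)
q=P[m]; print("scraper top",m.sum(),np.round(np.median(q,0),4),cv2.minAreaRect((q[:,:2]*1000).astype(np.float32)))
E
```

```text
clock: 11.0
position: [0.4552, 0.1074, 0.0988]
ee_rot: [0.082, 0.997, -0.001, -0.001]
ft_force: [0.4, 0.1, 0.1]
grip_width: 0.996
[0.4567 0.1082 0.1011] [ 8.140e-02  9.967e-01 -0.000e+00  2.000e-04] [-0.68  0.14  0.37  2.05 -0.06  0.97  1.13] [-69.46444576  27.01995876]
(340, 860, 3)
scraper top 360 [ 0.5183 -0.2745  0.1085] ((518.7498779296875, -276.4355163574219), (38.50969314575195, 38.16922378540039), 83.77941131591797)
```

View pics/both8.png

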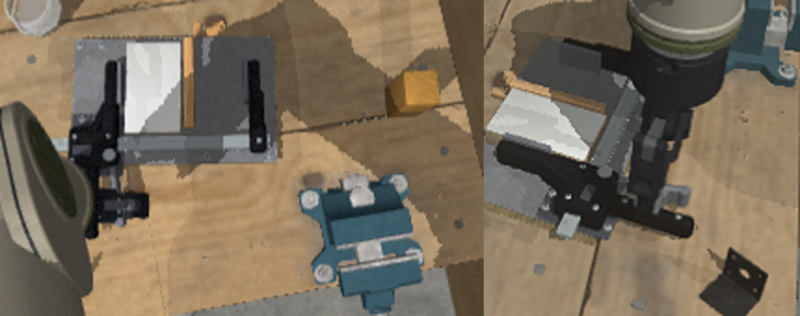

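```bash
python3 -m handwheel '{"delta_pos":[[0,0,-0.02],[0,0,-0.04],[0,0,-0.055],[0,0,-0.065],[0,0,-0.0685],[0,0,-0.0685]],"rot":[[0,0,0.8],[0,0,0.8],[0,0,0.8],[0,0,0.8],[0,0,0.8],[0,0,0.8]],"hand":[1,1,1,1,1,1]}' 20
python3 - <<'E'
from h import *
ims=[]
for n,(u0,v0,u1,v1) in (("top",(180,240,260,320)),("side",(270,220,370,320))):
    p,d=camera(n); np.save(f"pics/{n}9.npy",d)
    b=cv2.cvtColor(p,cv2.COLOR_RGB2BGR); cv2.imwrite(f"pics/{n}9.png",b)
    c=b[v0:v1,u0:u1]; ims.append(cv2.resize(c,(400,400),interpolation=cv2.INTER_CUBIC))
o=manip.get_obs(); print(np.round(o["position"],4),np.round(o["ee_rot"],4),tojig(o["position"]),np.round(o["ft_force"],1))
cv2.imwrite("pics/both9.png",np.hstack(ims))
E
```

```text
clock: 11.7
position: [0.4566, 0.1088, 0.0325]
ee_rot: [0.073, 0.997, 0.0, 0.0]
ft_force: [0.0, 0.1, -0.2]
grip_width: 1.002
[0.4569 0.1089 0.0328] [7.310e-02 9.973e-01 3.000e-04 5.000e-04] [-69.37580777  27.73348136] [ 0.8 -0.   0.3]
```

View pics/both9.png

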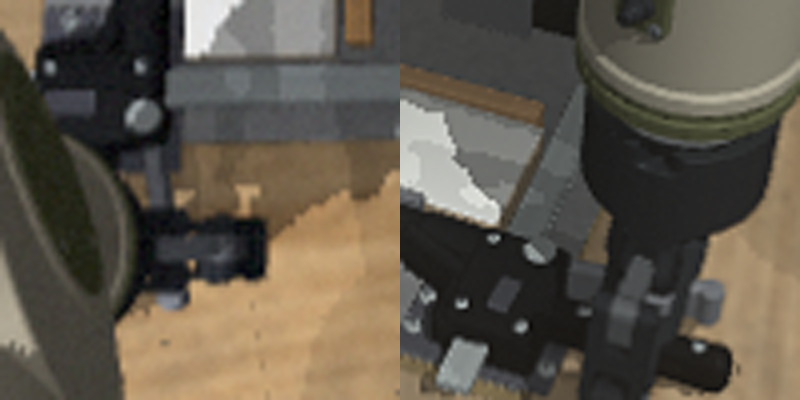

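```bash
python3 -m handwheel '{"delta_pos":[[0,0,0],[0,0,0],[0,0,0],[0,0,0],[0,0,0],[0,0,0],[0,0,0],[0,0,0],[0,0,0],[0,0,0]],"rot":[[0,0,0],[0,0,0],[0,0,0],[0,0,0],[0,0,0],[0,0,0],[0,0,0],[0,0,0],[0,0,0],[0,0,0]],"hand":[0.85,0.75,0.65,0.55,0.48,0.42,0.36,0.32,0.3,0.3]}' 20
python3 - <<'E'
from h import *
ims=[]
for n,(u0,v0,u1,v1) in (("top",(180,190,310,320)),("side",(220,190,370,340))):
    p,d=camera(n); np.save(f"pics/{n}10.npy",d)
    b=cv2.cvtColor(p,cv2.COLOR_RGB2BGR); cv2.imwrite(f"pics/{n}10.png",b)
    c=b[v0:v1,u0:u1]; ims.append(cv2.resize(c,(400,400),interpolation=cv2.INTER_CUBIC))
o=manip.get_obs(); print(np.round(o["position"],4),np.round(o["ee_rot"],4),tojig(o["position"]),np.round(o["ft_force"],1),o["grip_width"])
cv2.imwrite("pics/both10.png",np.hstack(ims))
def jaw(n,k):
    P=cloud(n,np.load(f"pics/{n}{k}.npy"));J=tojig(P);z=P[...,2]*1000;g=cv2.imread(f"pics/{n}{k}.png").max(-1)
    m=(J[...,0]>20)&(J[...,0]<95)&(J[...,1]<-85)&(J[...,1]>-200)&(z>40)&(z<56)&(g<70)
    return m.sum(),np.round(np.percentile(J[m][:,1],[5,50,95]),1)
for k in (6,10): print(k,"top",jaw("top",k),"side",jaw("side",k))
E
```

```text
clock: 12.8
position: [0.4562, 0.1082, 0.0323]
ee_rot: [0.073, 0.997, -0.0, -0.0]
ft_force: [-2.7, -2.7, 5.5]
grip_width: 0.302
[0.4563 0.1082 0.0323] [ 7.330e-02  9.973e-01 -1.000e-04 -1.000e-04] [-69.89835454  26.99810146] [-2.2 -2.7  6.3] 0.3033247861702992
6 top (np.int64(237), array([-170. , -161.3, -153.9])) side (np.int64(140), array([-164. , -157.1, -152. ]))
10 top (np.int64(260), array([-154.8, -146. , -138. ])) side (np.int64(240), array([-150.4, -140.2, -131.2]))
```

View pics/both10.png

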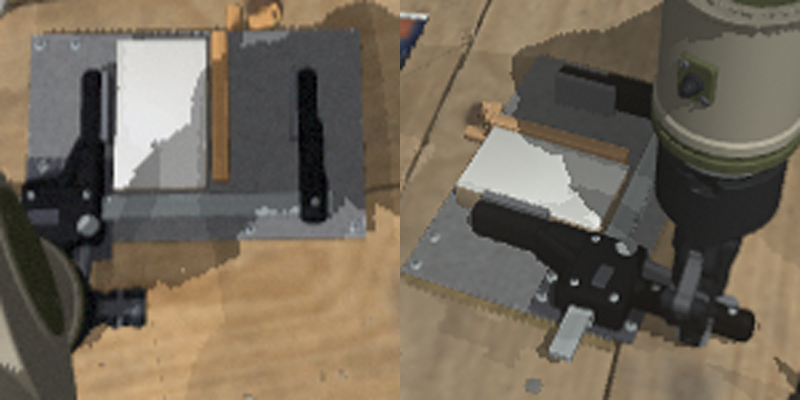

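```bash
python3 -m handwheel '{"delta_pos":[[0,0,0],[0,0,0],[0,0,0],[0,0,0],[0,0,0],[0,0,0],[0,0,0],[0,0,0],[0,0,0],[0,0,0],[0,0,0],[0,0,0]],"rot":[[0,0,0],[0,0,0],[0,0,0],[0,0,0],[0,0,0],[0,0,0],[0,0,0],[0,0,0],[0,0,0],[0,0,0],[0,0,0],[0,0,0]],"hand":[0.5,0.7,0.9,0.9,0.9,0.75,0.62,0.5,0.4,0.33,0.3,0.3]}' 20
cat >> h.py <<'E'
def snap(k,boxes=(("top",(180,190,310,320)),("side",(220,190,370,340)))):
    ims=[]
    for n,(u0,v0,u1,v1) in boxes:
        p,d=camera(n); np.save(f"pics/{n}{k}.npy",d)
        b=cv2.cvtColor(p,cv2.COLOR_RGB2BGR); cv2.imwrite(f"pics/{n}{k}.png",b)
        c=b[v0:v1,u0:u1]; ims.append(cv2.resize(c,(400,400),interpolation=cv2.INTER_CUBIC))
    cv2.imwrite(f"pics/both{k}.png",np.hstack(ims))
    o=manip.get_obs(); print(np.round(o["clock"],2),np.round(o["position"],4),np.round(tojig(o["position"]),1),np.round(o["ft_force"],1),round(float(o["grip_width"]),3))
def jaw(n,k):
    P=cloud(n,np.load(f"pics/{n}{k}.npy"));J=tojig(P);z=P[...,2]*1000;g=cv2.imread(f"pics/{n}{k}.png").max(-1)
    m=(J[...,0]>20)&(J[...,0]<90)&(J[...,1]<-85)&(J[...,1]>-200)&(z>40)&(z<56)&(g<70)
    return m.sum(),np.round(np.percentile(J[m][:,1],[5,50,95]),1)
def works(n,k):
    P=cloud(n,np.load(f"pics/{n}{k}.npy"));J=tojig(P);z=P[...,2]*1000;i=cv2.imread(f"pics/{n}{k}.png");hsv=cv2.cvtColor(i,cv2.COLOR_BGR2HSV)
    m=(J[...,0]>15)&(J[...,0]<130)&(J[...,1]>-100)&(J[...,1]<-50)&(z>30)&(z<42)&(hsv[...,1]>100)
    w=(J[...,0]>15)&(J[...,0]<125)&(J[...,1]>-80)&(J[...,1]<10)&(z>30)&(z<42)&(hsv[...,1]<50)&(hsv[...,2]>120)
    return "lip",np.round(np.percentile(J[m][:,1],[5,50,95]),1),"panel",np.round(np.percentile(J[w][:,1],[3,97]),1)
E
python3 - <<'E'
from h import *
snap(11)
for k in (6,10,11): print(k,"top",jaw("top",k),"side",jaw("side",k))
E
```

```text
clock: 14.1
position: [0.4562, 0.1082, 0.0322]
ee_rot: [0.073, 0.997, -0.0, -0.0]
ft_force: [-2.4, -3.0, 6.2]
grip_width: 0.303
14.2 [0.4562 0.1083 0.0322] [-70.  27.] [-2.2 -2.8  5.8] 0.304
6 top (np.int64(226), array([-170.1, -161.4, -153.8])) side (np.int64(135), array([-164. , -157.1, -152. ]))
10 top (np.int64(241), array([-154.8, -146.1, -138. ])) side (np.int64(226), array([-150.5, -140.3, -131.2]))
11 top (np.int64(223), array([-139.5, -131. , -118.1])) side (np.int64(243), array([-136.1, -125.3, -115.9]))
```

```bash
python3 -m handwheel '{"delta_pos":[[0,0,0],[0,0,0],[0,0,0],[0,0,0],[0,0,0],[0,0,0],[0,0,0],[0,0,0],[0,0,0],[0,0,0],[0,0,0],[0,0,0]],"rot":[[0,0,0],[0,0,0],[0,0,0],[0,0,0],[0,0,0],[0,0,0],[0,0,0],[0,0,0],[0,0,0],[0,0,0],[0,0,0],[0,0,0]],"hand":[0.5,0.7,0.9,0.9,0.9,0.75,0.62,0.5,0.4,0.33,0.3,0.3]}' 20
python3 - <<'E'
from h import *
snap(12)
for k in (11,12): print(k,"top",jaw("top",k),"side",jaw("side",k),works("top",k),works("side",k))
E
```

```text
clock: 15.4
position: [0.4562, 0.1082, 0.0322]
ee_rot: [0.073, 0.997, -0.0, -0.0]
ft_force: [-3.2, -3.5, 5.8]
grip_width: 0.301
15.5 [0.4562 0.1083 0.0322] [-70.  27.] [-2.4 -2.6  5.7] 0.305
11 top (np.int64(223), array([-139.5, -131. , -118.1])) side (np.int64(243), array([-136.1, -125.3, -115.9])) ('lip', array([-86.4, -81.7, -77.1]), 'panel', array([-70.2,  -7.5])) ('lip', array([-82.8, -76.4, -73.2]), 'panel', array([-65. ,  -5.9]))
12 top (np.int64(217), array([-124.3, -117.3, -110.6])) side (np.int64(252), array([-120.7, -110.7, -100.8])) ('lip', array([-86.4, -81.7, -77. ]), 'panel', array([-70.2,  -7.6])) ('lip', array([-82.7, -76.5, -73.3]), 'panel', array([-65.4,  -6.1]))
```

View pics/both12.png

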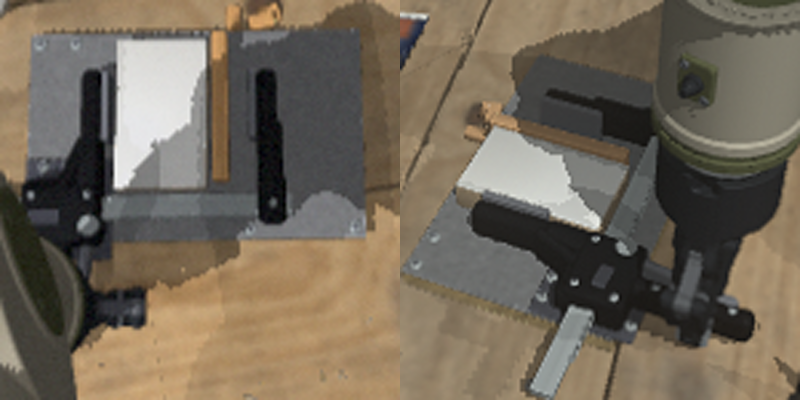

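```bash
python3 -m handwheel '{"delta_pos":[[0,0,0],[0,0,0],[0,0,0],[0,0,0],[0,0,0],[0,0,0],[0,0,0],[0,0,0],[0,0,0],[0,0,0],[0,0,0],[0,0,0]],"rot":[[0,0,0],[0,0,0],[0,0,0],[0,0,0],[0,0,0],[0,0,0],[0,0,0],[0,0,0],[0,0,0],[0,0,0],[0,0,0],[0,0,0]],"hand":[0.5,0.7,0.9,0.9,0.9,0.75,0.65,0.55,0.46,0.38,0.32,0.3]}' 20
python3 - <<'E'
from h import *
snap(13)
for k in (12,13): print(k,"top",jaw("top",k),"side",jaw("side",k),works("top",k),works("side",k))
E
```

```text
clock: 16.7
position: [0.4562, 0.1083, 0.0322]
ee_rot: [0.073, 0.997, -0.0, -0.0]
ft_force: [-2.1, -2.9, 5.3]
grip_width: 0.303
16.8 [0.4562 0.1082 0.0322] [-70.  27.] [-1.6 -3.4  5.6] 0.306
12 top (np.int64(217), array([-124.3, -117.3, -110.6])) side (np.int64(252), array([-120.7, -110.7, -100.8])) ('lip', array([-86.4, -81.7, -77. ]), 'panel', array([-70.2,  -7.6])) ('lip', array([-82.7, -76.5, -73.3]), 'panel', array([-65.4,  -6.1]))
13 top (np.int64(234), array([-110.5, -101.8,  -93.4])) side (np.int64(250), array([-106.6,  -96.3,  -86. ])) ('lip', array([-86.4, -81.7, -77.1]), 'panel', array([-70.3,  -7.5])) ('lip', array([-82.8, -76.7, -73.6]), 'panel', array([-65. ,  -6.3]))
```

View pics/both13.png

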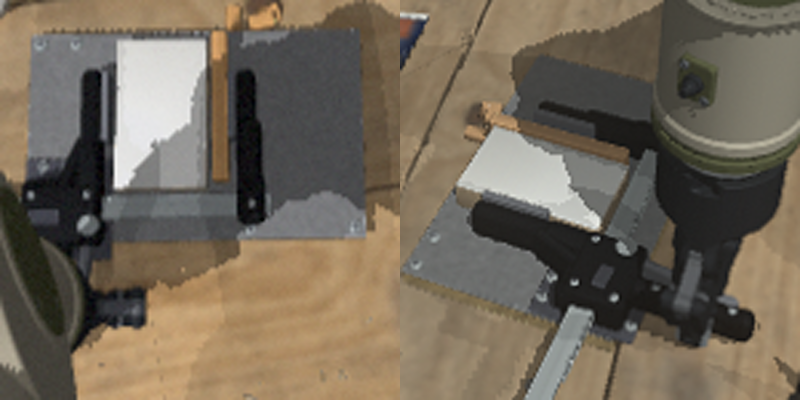

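```bash
python3 -m handwheel '{"delta_pos":[[0,0,0],[0,0,0],[0,0,0],[0,0,0],[0,0,0],[0,0,0],[0,0,0],[0,0,0],[0,0,0],[0,0,0],[0,0,0],[0,0,0]],"rot":[[0,0,0],[0,0,0],[0,0,0],[0,0,0],[0,0,0],[0,0,0],[0,0,0],[0,0,0],[0,0,0],[0,0,0],[0,0,0],[0,0,0]],"hand":[0.5,0.7,0.9,0.9,0.9,0.8,0.72,0.67,0.63,0.6,0.58,0.58]}' 20
python3 - <<'E'
from h import *
snap(14)
for k in (13,14): print(k,"top",jaw("top",k),"side",jaw("side",k),works("top",k),works("side",k))
E
```

```text
clock: 18.0
position: [0.456, 0.1073, 0.032]
ee_rot: [0.074, 0.997, -0.001, -0.0]
ft_force: [-2.5, -7.0, 4.7]
grip_width: 0.581
18.1 [0.456  0.1073 0.032 ] [-70.  26.] [-2.5 -6.1  5.7] 0.581
13 top (np.int64(234), array([-110.5, -101.8,  -93.4])) side (np.int64(250), array([-106.6,  -96.3,  -86. ])) ('lip', array([-86.4, -81.7, -77.1]), 'panel', array([-70.3,  -7.5])) ('lip', array([-82.8, -76.7, -73.6]), 'panel', array([-65. ,  -6.3]))
14 top (np.int64(224), array([-106.3,  -97.7,  -90.7])) side (np.int64(207), array([-103.5,  -94.2,  -86.1])) ('lip', array([-84.1, -77.4, -72.6]), 'panel', array([-70.2,  -7.6])) ('lip', array([-80.4, -75.4, -71.5]), 'panel', array([-64.9,  -6.1]))
```

```bash
python3 -m handwheel '{"delta_pos":[[0,0,0],[0,0,0],[0,0,0],[0,0,0],[0,0,0],[0,0,0]],"rot":[[0,0,0],[0,0,0],[0,0,0],[0,0,0],[0,0,0],[0,0,0]],"hand":[0.56,0.54,0.52,0.5,0.48,0.48]}' 20
python3 - <<'E'
from h import *
snap(15)
for k in (14,15): print(k,"top",jaw("top",k),"side",jaw("side",k),works("top",k),works("side",k))
E
```

```text
clock: 18.7
position: [0.4559, 0.107, 0.032]
ee_rot: [0.074, 0.997, -0.001, -0.001]
ft_force: [-2.6, -7.3, 5.9]
grip_width: 0.48
18.8 [0.4559 0.1069 0.0319] [-70.1  25.7] [-1.8 -8.4  6. ] 0.478
14 top (np.int64(224), array([-106.3,  -97.7,  -90.7])) side (np.int64(207), array([-103.5,  -94.2,  -86.1])) ('lip', array([-84.1, -77.4, -72.6]), 'panel', array([-70.2,  -7.6])) ('lip', array([-80.4, -75.4, -71.5]), 'panel', array([-64.9,  -6.1]))
15 top (np.int64(232), array([-102.9,  -95.2,  -86.7])) side (np.int64(177), array([-100.3,  -91.7,  -85.8])) ('lip', array([-79.7, -75. , -70.3]), 'panel', array([-65.9,  -4.8])) ('lip', array([-77.1, -72.3, -68. ]), 'panel', array([-63.7,  -2.9]))
```

```bash
python3 -m handwheel '{"delta_pos":[[0,0,0],[0,0,0],[0,0,0],[0,0,0],[0,0,0]],"rot":[[0,0,0],[0,0,0],[0,0,0],[0,0,0],[0,0,0]],"hand":[0.465,0.45,0.44,0.43,0.43]}' 20
python3 - <<'E'
from h import *
snap(16)
for k in (15,16): print(k,"top",jaw("top",k),"side",jaw("side",k),works("top",k),works("side",k))
E
```

```text
clock: 19.3
position: [0.4557, 0.1056, 0.032]
ee_rot: [0.074, 0.997, -0.002, -0.001]
ft_force: [-4.2, -12.7, 10.5]
grip_width: 0.43
19.4 [0.4557 0.1056 0.032 ] [-70.   24.3] [ -4.5 -13.9  10.2] 0.428
15 top (np.int64(232), array([-102.9,  -95.2,  -86.7])) side (np.int64(177), array([-100.3,  -91.7,  -85.8])) ('lip', array([-79.7, -75. , -70.3]), 'panel', array([-65.9,  -4.8])) ('lip', array([-77.1, -72.3, -68. ]), 'panel', array([-63.7,  -2.9]))
16 top (np.int64(231), array([-103.9,  -95.3,  -86.8])) side (np.int64(178), array([-100.3,  -91.8,  -86.1])) ('lip', array([-79.7, -75. , -70.4]), 'panel', array([-65.9,  -4.7])) ('lip', array([-77.2, -72.1, -67.6]), 'panel', array([-63.6,  -3.1]))
```

```bash
python3 -m handwheel '{"delta_pos":[[0,0,0],[0,0,0],[0,0,0],[0,0,0]],"rot":[[0,0,0],[0,0,0],[0,0,0],[0,0,0]],"hand":[0.42,0.41,0.4,0.4]}' 20
python3 - <<'E'
from h import *
snap(17)
for k in (16,17): print(k,"top",jaw("top",k),"side",jaw("side",k),works("top",k),works("side",k))
E
```

```text
clock: 19.8
position: [0.4557, 0.1047, 0.032]
ee_rot: [0.075, 0.997, -0.002, -0.001]
ft_force: [-6.0, -17.8, 12.7]
grip_width: 0.399
19.9 [0.4556 0.1048 0.032 ] [-70.   23.5] [ -5.3 -16.8  11.5] 0.401
16 top (np.int64(231), array([-103.9,  -95.3,  -86.8])) side (np.int64(178), array([-100.3,  -91.8,  -86.1])) ('lip', array([-79.7, -75. , -70.4]), 'panel', array([-65.9,  -4.7])) ('lip', array([-77.2, -72.1, -67.6]), 'panel', array([-63.6,  -3.1]))
17 top (np.int64(226), array([-102.1,  -95.3,  -86.8])) side (np.int64(182), array([-100.2,  -91.3,  -85.9])) ('lip', array([-79.7, -75. , -70.4]), 'panel', array([-65.9,  -4.7])) ('lip', array([-77., -72., -68.]), 'panel', array([-63.5,  -2.9]))
```

```bash
python3 -m handwheel '{"delta_pos":[[0,0,0],[0,0,0],[0,0,0],[0,0,0],[0,0,0]],"rot":[[0,0,0],[0,0,0],[0,0,0],[0,0,0],[0,0,0]],"hand":[0.39,0.38,0.37,0.37,0.37]}' 20
python3 - <<'E'
from h import *
snap(18)
for k in (18,): print(k,"top",jaw("top",k),"side",jaw("side",k),works("top",k),works("side",k))
E
```

```text
clock: 20.4
position: [0.4558, 0.106, 0.0319]
ee_rot: [0.074, 0.997, -0.001, -0.001]
ft_force: [-4.0, -11.8, 7.6]
grip_width: 0.368
20.5 [0.4558 0.106  0.0319] [-70.   24.7] [ -2.9 -11.    7.5] 0.373
18 top (np.int64(233), array([-103.9,  -95.3,  -86.8])) side (np.int64(177), array([-100.3,  -92. ,  -86. ])) ('lip', array([-79.7, -75. , -70.3]), 'panel', array([-65.9,  -4.7])) ('lip', array([-76.7, -71.9, -68.2]), 'panel', array([-63.9,  -2.9]))
```

View pics/both18.png

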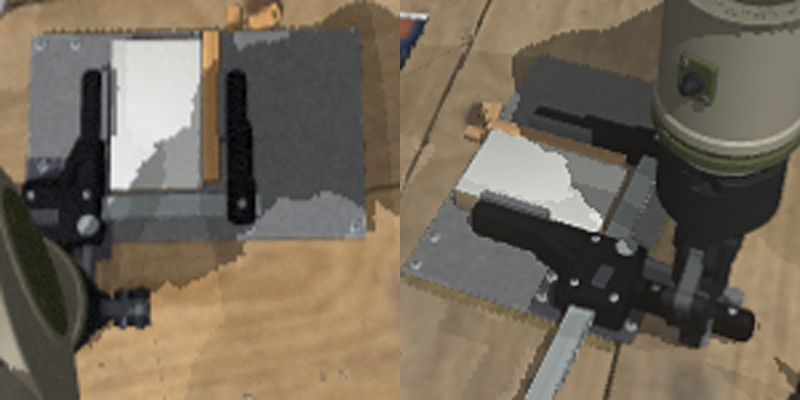

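Run:
```python
import cv2,numpy as np
rows=[]
for k in (13,15,16,17,18):
    t=cv2.imread(f"pics/top{k}.png")[262:302,195:235]; s=cv2.imread(f"pics/side{k}.png")[282:322,320:360]
    rows.append(np.vstack([cv2.resize(t,(160,200),interpolation=cv2.INTER_CUBIC),cv2.resize(s,(160,200),interpolation=cv2.INTER_CUBIC)]))
cv2.imwrite("pics/trig.png",np.hstack(rows))
```

```text
(no output)
```

View pics/trig.png

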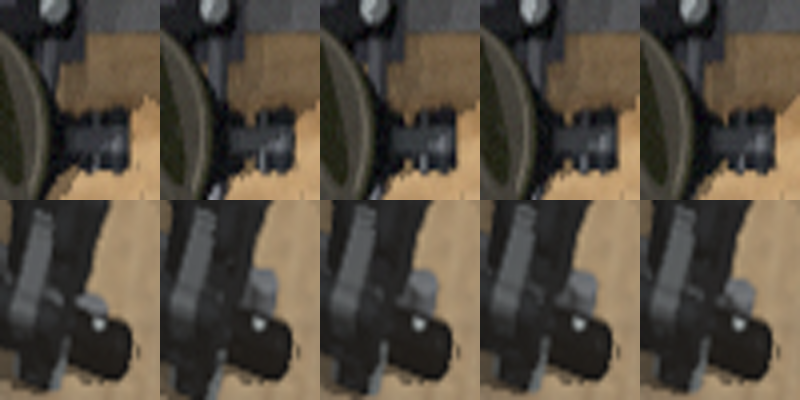

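```bash
python3 -m handwheel '{"delta_pos":[[0,0,0],[0,0,0],[0,0,0]],"rot":[[0,0,0],[0,0,0],[0,0,0]],"hand":[0.37,0.37,0.37]}' 20
python3 -m handwheel '{"delta_pos":[[0,0,0]],"rot":[[0,0,0]],"hand":[0.37]}' 20
python3 -m handwheel '{"delta_pos":[[0,0,0],[0,0,0]],"rot":[[0,0,0],[0,0,0]],"hand":[0.36,0.36]}' 20
python3 -m handwheel '{"delta_pos":[[0,0,0]],"rot":[[0,0,0]],"hand":[0.36]}' 20
python3 - <<'E'
from h import *
snap(19)
for k in (19,): print(k,"top",jaw("top",k),"side",jaw("side",k),works("top",k),works("side",k))
E
```

```text
clock: 20.8
position: [0.4558, 0.106, 0.0319]
ee_rot: [0.074, 0.997, -0.001, -0.001]
ft_force: [-4.0, -12.2, 7.4]
grip_width: 0.368
clock: 20.9
position: [0.4558, 0.106, 0.0319]
ee_rot: [0.074, 0.997, -0.001, -0.001]
ft_force: [-3.9, -12.3, 7.9]
grip_width: 0.368
clock: 21.1
position: [0.4558, 0.1059, 0.0319]
ee_rot: [0.074, 0.997, -0.001, -0.001]
ft_force: [-3.9, -12.0, 9.3]
grip_width: 0.364
clock: 21.2
position: [0.4558, 0.1059, 0.0319]
ee_rot: [0.074, 0.997, -0.001, -0.001]
ft_force: [-3.3, -12.5, 8.3]
grip_width: 0.364
21.3 [0.4557 0.1059 0.0319] [-70.1  24.6] [ -4.2 -12.    8.6] 0.362
19 top (np.int64(230), array([-103.1,  -95.2,  -86.8])) side (np.int64(175), array([-100.5,  -91.9,  -86.1])) ('lip', array([-89.5, -75. , -70.4]), 'panel', array([-65.9,  -4.8])) ('lip', array([-77.4, -71.9, -67.7]), 'panel', array([-64.2,  -3.1]))
```

```bash
python3 -m handwheel '{"delta_pos":[[0,0,0],[0,0,0],[0,0,0]],"rot":[[0,0,0],[0,0,0],[0,0,0]],"hand":[0.355,0.35,0.35]}' 20
python3 -m handwheel '{"delta_pos":[[0,0,0]],"rot":[[0,0,0]],"hand":[0.35]}' 20
python3 - <<'E'
from h import *
snap(20)
for k in (20,): print(k,"top",jaw("top",k),"side",jaw("side",k),works("top",k),works("side",k))
import cv2,numpy as np
rows=[]
for k in (15,17,18,19,20):
    s=cv2.imread(f"pics/side{k}.png")[282:322,320:360]
    rows.append(cv2.resize(s,(160,200),interpolation=cv2.INTER_CUBIC))
cv2.imwrite("pics/trig2.png",np.hstack(rows))
E
```

```text
clock: 21.6
position: [0.4558, 0.1062, 0.032]
ee_rot: [0.074, 0.997, -0.001, -0.001]
ft_force: [-4.1, -11.5, 9.5]
grip_width: 0.36
clock: 21.7
position: [0.4558, 0.1062, 0.032]
ee_rot: [0.074, 0.997, -0.001, -0.001]
ft_force: [-3.9, -11.5, 9.6]
grip_width: 0.36
21.8 [0.4558 0.1062 0.032 ] [-70.   24.9] [ -4.6 -11.5   9.3] 0.352
20 top (np.int64(229), array([-103.9,  -95.3,  -86.7])) side (np.int64(181), array([-100.5,  -91.4,  -86. ])) ('lip', array([-79.8, -75. , -70.4]), 'panel', array([-65.9,  -4.7])) ('lip', array([-77. , -72.2, -68.2]), 'panel', array([-63.7,  -2.9]))
```

View pics/trig2.png

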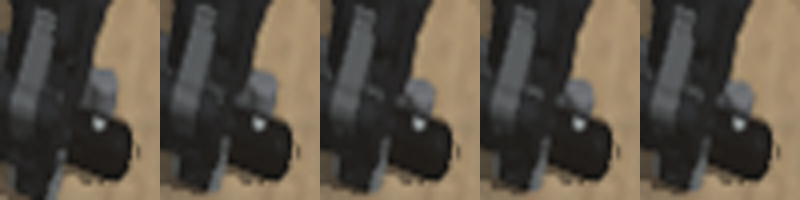

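```bash
python3 -m handwheel '{"delta_pos":[[0,0,0],[0,0,0],[0,0,0],[0,0,0]],"rot":[[0,0,0],[0,0,0],[0,0,0],[0,0,0]],"hand":[0.345,0.34,0.335,0.335]}' 20
python3 -m handwheel '{"delta_pos":[[0,0,0]],"rot":[[0,0,0]],"hand":[0.335]}' 20
python3 - <<'E'
from h import *
snap(21)
for k in (21,): print(k,"top",jaw("top",k),"side",jaw("side",k),works("top",k),works("side",k))
E
```

```text
clock: 22.2
position: [0.4558, 0.1064, 0.032]
ee_rot: [0.074, 0.997, -0.001, -0.001]
ft_force: [-3.9, -10.9, 9.2]
grip_width: 0.345
clock: 22.3
position: [0.4558, 0.1064, 0.0321]
ee_rot: [0.074, 0.997, -0.001, -0.001]
ft_force: [-4.4, -10.4, 9.5]
grip_width: 0.348
22.4 [0.4558 0.1064 0.0321] [-70.   25.1] [ -4.2 -10.7   9.2] 0.348
21 top (np.int64(231), array([-103.9,  -95.3,  -86.7])) side (np.int64(177), array([-100.1,  -91.7,  -86.2])) ('lip', array([-84.3, -75. , -70.4]), 'panel', array([-65.9,  -4.6])) ('lip', array([-76.8, -72.3, -67.9]), 'panel', array([-64. ,  -3.1]))
```

```bash
python3 -m handwheel '{"delta_pos":[[0,0.0005,0],[0,0.001,0],[0,0.0015,0],[0,0.0015,0]],"rot":[[0,0,0],[0,0,0],[0,0,0],[0,0,0]],"hand":[0.335,0.335,0.335,0.335]}' 20
python3 - <<'E'
from h import *
snap(22)
for k in (22,): print(k,"top",jaw("top",k),"side",jaw("side",k),works("top",k),works("side",k))
E
```

```text
clock: 22.8
position: [0.456, 0.1077, 0.0319]
ee_rot: [0.074, 0.997, -0.001, -0.0]
ft_force: [-2.6, -12.0, 5.8]
grip_width: 0.336
22.9 [0.456  0.1077 0.0319] [-70.   26.4] [ -1.4 -11.6   6.9] 0.334
22 top (np.int64(231), array([-102.2,  -95.3,  -86.8])) side (np.int64(176), array([-100.4,  -91.9,  -86. ])) ('lip', array([-88.7, -75. , -70.3]), 'panel', array([-65.9,  -4.6])) ('lip', array([-77.3, -72.2, -68.2]), 'panel', array([-63.5,  -3. ]))
```

Run:
```python
from h import *
for k in (13,14,15,16,17,18,19,20,21,22):
    s=cv2.imread(f"pics/side{k}.png"); hsv=cv2.cvtColor(s,cv2.COLOR_BGR2HSV)
    c=s[288:312,334:356]; h=hsv[288:312,334:356]
    P=cloud("side",np.load(f"pics/side{k}.npy"))[288:312,334:356];J=tojig(P)
    m=(h[...,2]>75)&(h[...,2]<160)&(h[...,1]<60)&(P[...,2]>0.02)
    ys,xs=np.where(m)
    # tip mask: pixel extents
    print(k,m.sum(),"u",np.round(xs.mean()+334,2),"v",np.round(ys.mean()+288,2),"vmin",ys.min()+288,"J",np.round(np.median(J[m],0),1),"Jp5",np.round(np.percentile(J[m][:,1],[10,90]),1))
rows=[cv2.resize(cv2.imread(f"pics/side{k}.png")[285:315,325:355],(190,190),interpolation=cv2.INTER_CUBIC) for k in (13,14,15,16,17,18,21,22)]
cv2.imwrite("pics/trig3.png",np.vstack([np.hstack(rows[:4]),np.hstack(rows[4:])]))
```

```text
13 32 u 342.38 v 303.03 vmin 300 J [-88.3  28.7] Jp5 [24.3 50.3]
14 67 u 345.06 v 298.57 vmin 293 J [-90.4  12.2] Jp5 [ 8.3 35.8]
15 49 u 345.49 v 300.2 vmin 295 J [-90.7  17.3] Jp5 [13.1 36.6]
16 50 u 344.92 v 300.82 vmin 296 J [-90.5  18.3] Jp5 [12.8 37. ]
17 49 u 344.94 v 300.73 vmin 296 J [-90.5  18.9] Jp5 [14.1 36. ]
18 41 u 344.15 v 301.54 vmin 297 J [-89.7  22.1] Jp5 [17.7 44.3]
19 43 u 344.21 v 301.65 vmin 297 J [-89.9  23.1] Jp5 [17.9 38.8]
20 38 u 344.34 v 301.87 vmin 298 J [-90.2  23.1] Jp5 [18.8 37.1]
21 39 u 344.23 v 301.85 vmin 298 J [-90.1  23.6] Jp5 [18.4 40.2]
22 35 u 343.06 v 302.71 vmin 299 J [-89.3  26.4] Jp5 [21.6 40.3]
```

View pics/trig3.png

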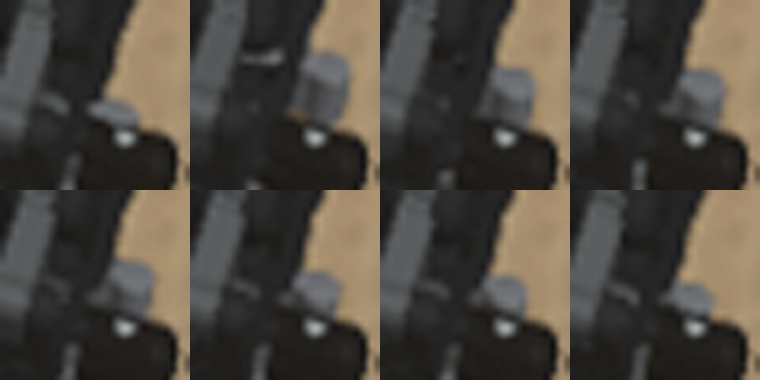

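```bash
python3 -m handwheel '{"delta_pos":[[0,-0.0015,0],[0,-0.0015,0],[0,-0.0015,0],[0,-0.0015,0],[0,-0.0015,0],[0,-0.0015,0]],"rot":[[0,0,0],[0,0,0],[0,0,0],[0,0,0],[0,0,0],[0,0,0]],"hand":[0.5,0.7,0.9,0.9,0.9,0.9]}' 20
python3 - <<'E'
from h import *
snap(23)
for k in (22,23): print(k,"top",jaw("top",k),"side",jaw("side",k),works("top",k),works("side",k))
E
python3 -m handwheel '{"delta_pos":[[0,0,0],[0,0,0],[0,0,0]],"rot":[[0,0,0],[0,0,0],[0,0,0]],"hand":[0.82,0.78,0.75]}' 20
python3 -m handwheel '{"delta_pos":[[0,0,0]],"rot":[[0,0,0]],"hand":[0.73]}' 20
python3 -m handwheel '{"delta_pos":[[0,0,0]],"rot":[[0,0,0]],"hand":[0.71]}' 20
python3 -m handwheel '{"delta_pos":[[0,0,0]],"rot":[[0,0,0]],"hand":[0.69]}' 20
python3 -m handwheel '{"delta_pos":[[0,0,0]],"rot":[[0,0,0]],"hand":[0.67]}' 20
```

```text
clock: 23.5
position: [0.4564, 0.109, 0.0321]
ee_rot: [0.073, 0.997, 0.0, 0.0]
ft_force: [0.3, -0.2, -0.1]
grip_width: 0.896
23.6 [0.4563 0.1089 0.0321] [-69.9  27.6] [ 0.9 -0.   0.2] 0.903
22 top (np.int64(231), array([-102.2,  -95.3,  -86.8])) side (np.int64(176), array([-100.4,  -91.9,  -86. ])) ('lip', array([-88.7, -75. , -70.3]), 'panel', array([-65.9,  -4.6])) ('lip', array([-77.3, -72.2, -68.2]), 'panel', array([-63.5,  -3. ]))
23 top (np.int64(228), array([-103.3,  -95.2,  -86.8])) side (np.int64(178), array([-99.9, -91.6, -86.5])) ('lip', array([-79.8, -75. , -70.4]), 'panel', array([-65.9,  -4.7])) ('lip', array([-77. , -72. , -68.2]), 'panel', array([-63.9,  -3.1]))
clock: 23.9
position: [0.4563, 0.1086, 0.032]
ee_rot: [0.073, 0.997, -0.0, -0.0]
ft_force: [0.7, -0.9, 2.2]
grip_width: 0.749
clock: 24.0
position: [0.4563, 0.1084, 0.032]
ee_rot: [0.073, 0.997, -0.0, -0.0]
ft_force: [-1.3, -1.0, 1.8]
grip_width: 0.729
clock: 24.1
position: [0.4562, 0.1084, 0.032]
ee_rot: [0.073, 0.997, -0.0, -0.0]
ft_force: [-0.3, -2.8, 1.6]
grip_width: 0.708
clock: 24.2
position: [0.4562, 0.1085, 0.032]
ee_rot: [0.073, 0.997, -0.0, -0.0]
ft_force: [-0.1, -2.8, 2.8]
grip_width: 0.689
clock: 24.3
position: [0.4562, 0.108, 0.032]
ee_rot: [0.073, 0.997, -0.0, -0.0]
ft_force: [-1.8, -5.5, 3.9]
grip_width: 0.673
```

```bash
python3 -m handwheel '{"delta_pos":[[0,0,0]],"rot":[[0,0,0]],"hand":[0.66]}' 20 | grep -v rot
python3 -m handwheel '{"delta_pos":[[0,0,0]],"rot":[[0,0,0]],"hand":[0.65]}' 20 | grep -v rot
python3 -m handwheel '{"delta_pos":[[0,0,0]],"rot":[[0,0,0]],"hand":[0.64]}' 20 | grep -v rot
python3 -m handwheel '{"delta_pos":[[0,0,0]],"rot":[[0,0,0]],"hand":[0.63]}' 20 | grep -v rot
python3 -m handwheel '{"delta_pos":[[0,0,0]],"rot":[[0,0,0]],"hand":[0.62]}' 20 | grep -v rot
python3 -m handwheel '{"delta_pos":[[0,0,0]],"rot":[[0,0,0]],"hand":[0.61]}' 20 | grep -v rot
```

```text
clock: 24.4
position: [0.4561, 0.1077, 0.032]
ft_force: [-1.8, -5.6, 4.9]
grip_width: 0.659
clock: 24.5
position: [0.4561, 0.1074, 0.032]
ft_force: [-1.4, -7.4, 5.1]
grip_width: 0.649
clock: 24.6
position: [0.4561, 0.1071, 0.0321]
ft_force: [-2.4, -8.3, 6.3]
grip_width: 0.643
clock: 24.7
position: [0.456, 0.1069, 0.032]
ft_force: [-2.6, -9.1, 7.1]
grip_width: 0.632
clock: 24.8
position: [0.456, 0.1066, 0.032]
ft_force: [-3.3, -10.0, 8.8]
grip_width: 0.624
clock: 24.9
position: [0.456, 0.1063, 0.0321]
ft_force: [-3.9, -11.5, 9.3]
grip_width: 0.612
```

```bash
python3 -m handwheel '{"delta_pos":[[0,0,0]],"rot":[[0,0,0]],"hand":[0.6]}' 20 | grep -v rot
python3 -m handwheel '{"delta_pos":[[0,0,0]],"rot":[[0,0,0]],"hand":[0.59]}' 20 | grep -v rot
python3 -m handwheel '{"delta_pos":[[0,0,0]],"rot":[[0,0,0]],"hand":[0.58]}' 20 | grep -v rot
python3 -m handwheel '{"delta_pos":[[0,0,0]],"rot":[[0,0,0]],"hand":[0.57]}' 20 | grep -v rot
python3 -m handwheel '{"delta_pos":[[0,0,0]],"rot":[[0,0,0]],"hand":[0.56]}' 20 | grep -v rot
python3 -m handwheel '{"delta_pos":[[0,0,0]],"rot":[[0,0,0]],"hand":[0.55]}' 20 | grep -v rot
```

```text
clock: 25.0
position: [0.456, 0.106, 0.0321]
ft_force: [-2.8, -12.8, 9.8]
grip_width: 0.597
clock: 25.1
position: [0.4559, 0.1058, 0.032]
ft_force: [-3.3, -12.7, 11.3]
grip_width: 0.588
clock: 25.2
position: [0.4559, 0.1055, 0.032]
ft_force: [-3.5, -15.6, 10.4]
grip_width: 0.585
clock: 25.3
position: [0.4558, 0.1052, 0.0321]
ft_force: [-4.6, -15.8, 13.4]
grip_width: 0.571
clock: 25.4
position: [0.4558, 0.1049, 0.032]
ft_force: [-4.7, -17.3, 12.9]
grip_width: 0.56
clock: 25.5
position: [0.4557, 0.1046, 0.0321]
ft_force: [-5.2, -18.3, 15.1]
grip_width: 0.553
```

```bash
python3 -m handwheel '{"delta_pos":[[0,0,0],[0,0,0]],"rot":[[0,0,0],[0,0,0]],"hand":[0.54,0.54]}' 20 | grep -v rot
python3 -m handwheel '{"delta_pos":[[0,0,0],[0,0,0]],"rot":[[0,0,0],[0,0,0]],"hand":[0.53,0.53]}' 20 | grep -v rot
python3 -m handwheel '{"delta_pos":[[0,0,0],[0,0,0],[0,0,0]],"rot":[[0,0,0],[0,0,0],[0,0,0]],"hand":[0.53,0.53,0.53]}' 20 | grep -v rot
python3 - <<'E'
from h import *
snap(24)
for k in (23,24): print(k,"top",jaw("top",k),"side",jaw("side",k),works("top",k),works("side",k))
E
```

```text
clock: 25.7
position: [0.4557, 0.1044, 0.032]
ft_force: [-5.3, -20.0, 14.4]
grip_width: 0.542
clock: 25.9
position: [0.4557, 0.1041, 0.032]
ft_force: [-5.7, -20.8, 16.2]
grip_width: 0.529
clock: 26.2
position: [0.4557, 0.1041, 0.0321]
ft_force: [-6.2, -20.9, 16.7]
grip_width: 0.533
26.3 [0.4557 0.1041 0.0321] [-69.8  22.9] [ -5.7 -21.3  17.1] 0.531
23 top (np.int64(228), array([-103.3,  -95.2,  -86.8])) side (np.int64(178), array([-99.9, -91.6, -86.5])) ('lip', array([-79.8, -75. , -70.4]), 'panel', array([-65.9,  -4.7])) ('lip', array([-77. , -72. , -68.2]), 'panel', array([-63.9,  -3.1]))
24 top (np.int64(230), array([-103.9,  -95.3,  -86.7])) side (np.int64(180), array([-100. ,  -91.7,  -86. ])) ('lip', array([-79.7, -75. , -70.4]), 'panel', array([-65.9,  -4.7])) ('lip', array([-77.3, -72.1, -68.2]), 'panel', array([-63.8,  -2.9]))
```

View pics/both24.png

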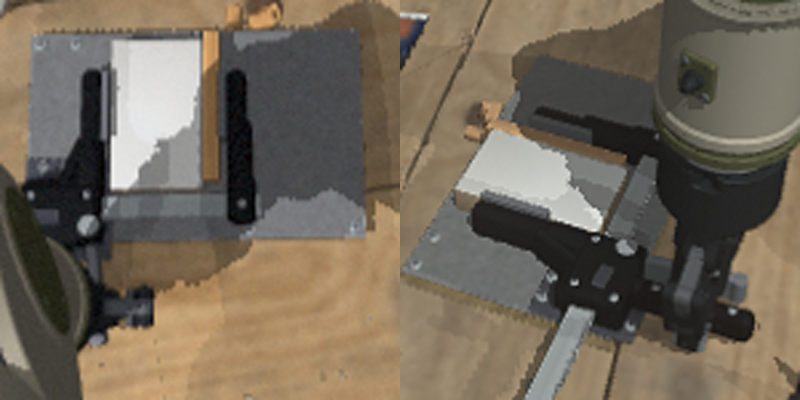

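```bash
python3 -m handwheel '{"delta_pos":[[0,0,0],[0,0,0],[0,0,0],[0,0,0],[0,0,0],[0,0,0],[0,0,0],[0,0,0],[0,0,0],[0,0,0]],"rot":[[0,0,0],[0,0,0],[0,0,0],[0,0,0],[0,0,0],[0,0,0],[0,0,0],[0,0,0],[0,0,0],[0,0,0]],"hand":[0.53,0.53,0.53,0.53,0.53,0.53,0.53,0.53,0.53,0.53]}' 20
python3 - <<'E'
from h import *
snap(25)
print("top",jaw("top",25),"side",jaw("side",25),works("top",25))
def reg(k,x0,x1,y0,y1,z0,z1):
    P=cloud("top",np.load(f"pics/top{k}.npy"))
    m=(P[...,0]>x0)&(P[...,0]<x1)&(P[...,1]>y0)&(P[...,1]<y1)&(P[...,2]>z0)&(P[...,2]<z1); q=P[m]
    return m.sum(),np.round(np.mean(q,0)*1000,1) if m.sum() else None
for name,b in {"scraper":(0.45,0.6,-0.34,-0.22,0.10,0.12),"tape":(0.66,0.76,-0.33,-0.22,0.03,0.08),"glue":(0.70,0.80,-0.2,0.01,0.008,0.05),"jar":(0.67,0.75,0.11,0.2,0.03,0.08),"chips":(0.64,0.70,-0.09,0.0,0.003,0.03)}.items():
    print(name,[reg(k,*b) for k in (0,25)])
P=cloud("top",np.load("pics/top25.npy"));J=tojig(P)
m=(J[...,0]>137)&(J[...,0]<200)&(J[...,1]>-140)&(J[...,1]<-60)
print("chip zone z 99%",np.nanpercentile(P[m][:,2],[95,99,100]))
E
```

```text
clock: 27.3
position: [0.4557, 0.1041, 0.032]
ee_rot: [0.075, 0.997, -0.002, -0.001]
ft_force: [-5.5, -20.5, 16.1]
grip_width: 0.536
27.4 [0.4557 0.1041 0.0321] [-69.9  22.8] [ -5.6 -20.7  16.2] 0.532
top (np.int64(233), array([-103.9,  -95.3,  -86.7])) side (np.int64(175), array([-99.9, -91.8, -85.8])) ('lip', array([-82.8, -75. , -70.3]), 'panel', array([-65.9,  -4.7]))
scraper [(np.int64(359), array([ 517.7, -274.7,  108.6])), (np.int64(354), array([ 518.5, -275.2,  108.6]))]
tape [(np.int64(488), array([ 722.4, -272.9,   54.6])), (np.int64(495), array([ 723. , -273.4,   54.4]))]
glue [(np.int64(657), array([756.8, -78. ,  20.1])), (np.int64(663), array([756.9, -78. ,  20.1]))]
jar [(np.int64(312), array([704. , 154.1,  46.6])), (np.int64(312), array([704.1, 154.1,  46.5]))]
chips [(np.int64(20), array([643.9,  -9.9,  13.1])), (np.int64(114), array([649. , -47.3,   8.1]))]
chip zone z 99% [0.00645425 0.01114431 0.01360744]
```

Run:
```python
from h import *
print(manip.hand_in())
o=manip.get_obs(); print(o["clock"],np.round(o["ft_force"],1),o["grip_width"],np.round(o["position"],4))
```

```text
the job is handed in; nothing more can be done
None
the job is handed in; nothing more can be done
```

I wiped the three chips off the board with the offcut and stood the offcut back on the bench. I then pumped the trigger until lipping and panel were tight against the rear pad, and handed in at 27.4 s still holding the squeeze. `hand_in()` gives no verdict.

**Chips:** All three are on the bench beyond the board's far edge. Two of them lie stacked, and the highest depth points there read about 11–14 mm, so I put every chip's centre at about 8 mm or lower.

**Offcut:** It stands released where it started, with its top within 1 mm of its first position and level.

**Other things on the bench:** The tape measure, glue tube and jar moved less than 1 mm.

**Clamp:** It took four full strokes and a fifth that made the work tight. The jaw, lipping and panel did not move in the pictures after that.

**Final squeeze:** It held steady for over 1 s at about 21 N on the trigger, with the other finger clear of the handle. By the 1.1-to-1 rule that is about 15–19 N at the jaw. I estimated this from the wrist force and did not measure it directly.

**One thing that disagreed:** Late in the fifth stroke the trigger gave way a few millimetres while the jaw stood still, and the wrist force fell from about 18 to 12 N. I could not explain it, and I have no direct reading of the jaw force at that moment. I let the trigger go right back and squeezed again slowly for the final hold. There was also an upward force of about 16 N on the tool at the end, probably pad friction on the trigger.

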